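# Pack the balance weights and clamp the carrier shut

### The job

Stand every brass balance weight upright on the tray floor of the nickel carrier, then lower the steel hold-down plate over the carrier's two pins until it rests flush on both shoulders. Swing the iron clamp arm right across to its stop over the plate and turn the knurled screw clockwise, regripping it between turns, until it is right home with its foot pressing on the plate's boss. Leave the porcelain cup and the flywheel where they are.

Things in the scene. Friction and masses are not known exactly. Their poses are not given: they have to be found in the camera images.
- tray_floor (a point): Centre of the inside floor of the nickel carrier, 8 mm above the counter. The carrier is fixed to the counter. Its x axis runs along the line between its two pins, its y axis points across it towards the clamp post, z is up. The tray between the two shoulders is 212 mm long (x) and 62 mm wide (y) inside; its two long side walls are low, their tops 18 mm above the floor.
- seat (a point): Mid-point between the two locating pins, at the level of the flat tops of the two shoulders (66 mm above the tray floor, 74 mm above the counter). Axes as tray_floor. The shoulders are 30 mm (x) by 64 mm (y) blocks at the two ends, centred 121 mm either side of this point along x; each carries one upright pin.
- pin_near (a point): Foot of the pin on the -x end shoulder of the carrier, at shoulder-top level. Pin 11 mm thick, 22 mm tall, the upper 9 mm tapering to 4 mm.
- pin_far (a point): Foot of the pin on the +x end shoulder of the carrier; same size as the other.
- clamp_pivot (a point): Axis (vertical) of the clamp arm on top of its post, at mid-height of the arm, 160 mm above the counter. The post stands 120 mm from the carrier's mid-line on its +y side, level with the middle of the tray. The post is 28 mm thick.
- clamp_arm (a joint): Swing of the black iron clamp arm about clamp_pivot, rad. 0: parked alongside, pointing to the carrier's -x; grows anticlockwise seen from above; 1.57 (a stop): pointing across the carrier (-y), the screw right over the middle of the seat. It stays where it is left (friction about 0.25 N m). The arm is a bar 22 mm wide and 20 mm thick, its underside 150 mm above the counter; the screw is 120 mm from the pivot.
- clamp_screw (a joint): Turn of the brass knurled screw head, rad, growing clockwise seen from above; clockwise screws it down by 1.2 mm per rad (7.5 mm a turn). 0: fully up; 15.7 (2.5 turns, a stop): right home. It starts up to 2 rad in, turns with about 0.05 N m and stays where it is left.
- screw_grip (a point): Centre of the screw head, half-way up. The head is an upright knurled cylinder 44 mm across and 35 mm tall at the outer end of the clamp arm; fully up, its centre is 217.5 mm above the counter, fully home 199 mm. It travels down with the screw and swings with the arm, its axes turning with the arm and not with the head.
- clamp_foot (a joint): How far the sprung round foot (28 mm across) under the screw is pushed up into it, m; 0 when it presses on nothing. Fully up the foot's underside is 135 mm above the counter; with the plate flush, it meets the top of the plate's boss at about 13.2 rad of screw and is pushed up 3 mm when the screw is home (12 N).
- plate_boss (a point): Centre, half-way up, of the grip boss on the steel hold-down plate. The plate is 270 x 64 x 10 mm (x, y, z), 0.5 kg, with a 15 mm hole at each end on its mid-line, 121 mm either side of the centre; the boss is a block 50 mm (x) by 30 mm (y) and 35 mm tall standing on the middle of the plate. This point is 27.5 mm above the plate's underside. Either way round fits.
- cup: White porcelain cup, 60 mm across and 55 mm tall, standing among the weights. Origin at the centre of its underside, z up. To be left alone.
- flywheel: Blackened iron flywheel, 150 mm across and 30 mm thick, lying flat at the right. Origin at the centre of its underside. To be left alone.
- weight1_mid (a point): Brass balance weight, 60 mm tall: a round base 44 mm across and 26 mm tall with a round stem 22 mm across on top, 34 mm tall; 0.3 kg nominal. This point is on its axis, half-way up (30 mm above its underside); z along the axis. Two to four of these weights are there in each start; all look alike.
- weight2_mid (a point): Brass balance weight, 60 mm tall: a round base 44 mm across and 26 mm tall with a round stem 22 mm across on top, 34 mm tall; 0.3 kg nominal. This point is on its axis, half-way up (30 mm above its underside); z along the axis. Two to four of these weights are there in each start; all look alike.
- weight3_mid (a point): Brass balance weight, 60 mm tall: a round base 44 mm across and 26 mm tall with a round stem 22 mm across on top, 34 mm tall; 0.3 kg nominal. This point is on its axis, half-way up (30 mm above its underside); z along the axis. Two to four of these weights are there in each start; all look alike.
- weight4_mid (a point): Brass balance weight, 60 mm tall: a round base 44 mm across and 26 mm tall with a round stem 22 mm across on top, 34 mm tall; 0.3 kg nominal. This point is on its axis, half-way up (30 mm above its underside); z along the axis. Two to four of these weights are there in each start; all look alike.
Mind the look-alikes: they are no part of the job. Leave any red look-alike of the part that bears weight2_mid alone.

How it is judged:
By the outcome, as a careful person would: the job done as asked, in the order asked, and still so for the second after the job is handed in, with the robot touching nothing.
Of weight1, weight2, weight3, weight4 only 2 to 4 are there at a start; the rules pass over those that are not, and their reading is None.
At some moment in a run one of weight1, weight2, weight3, weight4, plate may be knocked a few centimetres aside while the robot is not near it.
Once in a run the grip may slacken for a moment while it holds something.
It also fails if it takes over 210 s, if anything falls off the work surface, if the arm or the gripper's body presses on something with over 40 N, if the wrist force passes 120 N, or if a joint passes its speed limit or range.

### The arm

A 6-joint arm with a two-finger parallel gripper is mounted at the origin on the work surface. World frame = base frame: x ahead of the robot, y to its left, z up, the work surface at z = 0. Lengths are in mm, angles in rad, forces in N, time in s.
With the tool pointing down it reaches from about 350 to 800 mm from the base axis. Payload 7.3 kg.
Tool frame: the origin (TCP) lies between the finger pads; the fingertips stand 25 mm ahead of it and the grasp point (between the pads) lies 6 mm ahead of it (ctrl.tips_ahead is the distance from the TCP to the fingertips, in mm); x points along the fingers, z is the direction in which the jaws open and shut, and the axes are right-handed (so a half turn about x gives the same grasp; the last joint's range is limited). The gripper opens to 85 mm and grips with 20 to 120 N. Pads are 22 mm wide; open, the fingers measure 114 mm over their backs; the gripper's body (76 mm by 85 mm) begins 54 mm behind the grasp point. The pads swing forward as they close: fully open they stand 13 mm farther back than shut.
Start: joints at [-1.311, 0.342, 1.524, -0, 1.275, -0.146], TCP at [207.269, -482.371, 256.322] pointing down, gripper open.
Joint ranges: [-2.53, 2.53], [-0.77, 2.02], [0.04, 2.7], [-1, 4.14], [0.28, 2.66], [-3.11, 3.11]. Speed limits (rad/s): [2.57, 2.57, 3.14, 3.14, 3.14, 3.14].

### API

Orientations are given as a rotation vector (axis times angle).
In Python, from plant import ctrl gives the robot as it stands.
- The arm moves only by the shell command python3 -m pendant 'ROWS' [FORCE]. ROWS is JSON, one flat list of numbers, 7 for each row, row after row: the shift along the tool's x, y, z in mm, then the turn, a rotation vector about the tool's x, y, z in rad, then the finger opening in mm, from 0 to 85.4. A call has 1 to 10 rows; each row shifts and turns the commanded pose from where the row before left it, along the tool's axes as they then stand; what a row does not reach is not made up. A row lasts 1/8 s, in which the tool goes at most 62.5 mm and 10.7 degrees, less where a joint would pass 70% of its speed; a pose out of reach is approached as far as the arm can. A call is refused whole if a number of a shift passes 62.5 or a number of a turn 0.188, either way. A call with a gripper value outside its range is refused whole. The fingers move at their own pace and stop on an object; FORCE is the grip in N (left out, the last holds). Time passes only in rows, so rows that do not move let the fingers close. It gives the time, the measured TCP pose, the force and the opening at its end, in the units of the state.
- ctrl.read_state(): the state, without advancing time (a new reading comes with each control period).
- ctrl.capture(name): name is "scene" or "top"; returns (picture, depth): 420x560x3 uint8, red, green, blue; 420x560 float32, mm along the optical axis (not along the pixel's ray), 0 where there is no reading.
- ctrl.get_calibration(name): a dict with "fov_y" (degrees; the focal length in pixels is half the picture's height over the tangent of half this angle, whatever the lens; pixels are square), "cx", "cy" (the principal point, pixels), "world_to_cam" (4x4, takes a point from world to camera coordinates). Camera axes: x right, y up, looking along -z (the intrinsics and any distortion apply to the point x, -y, -z); pixel columns grow to the right and rows downward; lengths in mm; the calibration is good to about 2 mm. A picture is of the moment at which its call begins. get_calibration takes no time and is no camera call.
- ctrl.job_done(): hands the job in, once; it reports no verdict.
The state is a dict: "clock": time; "joint_positions": joint angles; "joint_vel": joint speeds; "joint_torque": joint torques, N m; "tool_pos": TCP position; "orientation": TCP orientation; "contact_force": force on the tool from outside, world axes, zero at the start; "ft_torque": the same for the moment, N m; "grip_width": finger opening in mm.
Only numpy, scipy, OpenCV 4.12 (cv2) and the standard library are available. Lean on these libraries where they do the work, as an engineer would, in place of code of your own. Each camera call takes 0.05 s, during which the arm holds its last target.

## Working session

There is one attempt and no reset: what is moved stays moved. The work goes in short steps, Python scripts to look and compute and a shell command to move; the robot and the scene stay as the last step left them, time stands still between calls to the robot, and variables do not carry over. Pictures are saved under pics/ and viewed, and the job is handed in when it is done.

```bash
ls; mkdir -p pics
python3 - <<'E'
from plant import ctrl
import cv2,json
print(ctrl.read_state()); print(ctrl.tips_ahead)
for n in("scene","top"):
    c=ctrl.get_calibration(n); print(n,c)
    p,d=ctrl.capture(n); cv2.imwrite(f"pics/{n}0.png",p[:,:,::-1]); import numpy as np; np.save(f"pics/{n}0.npy",d)
E
```

```text
pics
{'clock': 0.0, 'joint_positions': array([-1.31099600e+00,  3.42706274e-01,  1.52503733e+00,  1.70875482e-05,
        1.27539844e+00, -1.45984288e-01]), 'joint_vel': array([-0.00039663,  0.00179358, -0.00266337,  0.00020536, -0.00046216,
        0.00026009]), 'joint_torque': array([ 1.49132153e-03, -4.33673036e+01, -2.46011049e+01,  1.21732512e-06,
        7.84600794e-03, -1.79018134e-07]), 'tool_pos': array([ 207.17445282, -481.98994009,  255.627381  ]), 'orientation': array([ 0.90632587,  1.37544574, -0.90460802]), 'contact_force': array([-0.39018396, -0.23007803, -0.61542594]), 'ft_torque': array([ 0.02058701,  0.00271123, -0.01798114]), 'grip_width': 85.28175180742397}
25.0
scene {'fov_y': 50.24255935385025, 'cx': 283.02112375188835, 'cy': 209.1419360055399, 'world_to_cam': array([[-8.77697841e-01,  4.78697468e-01,  2.22538637e-02,
         5.06531644e+02],
       [-2.82730123e-01, -5.54766152e-01,  7.82494852e-01,
         1.56776352e+01],
       [ 3.86923995e-01,  6.80502205e-01,  6.22259248e-01,
        -1.39910564e+03],
       [ 0.00000000e+00,  0.00000000e+00,  0.00000000e+00,
         1.00000000e+00]])}
top {'fov_y': 46.70664276341087, 'cx': 282.69763178610884, 'cy': 211.1917489838505, 'world_to_cam': array([[-5.07470429e-03, -9.99978553e-01, -4.14023473e-03,
        -5.98564138e+01],
       [ 9.98650406e-01, -5.28188186e-03,  5.16668952e-02,
        -5.35671534e+02],
       [-5.16876554e-02, -3.87245288e-03,  9.98655792e-01,
        -1.60510647e+03],
       [ 0.00000000e+00,  0.00000000e+00,  0.00000000e+00,
         1.00000000e+00]])}
```

View pics/scene0.png

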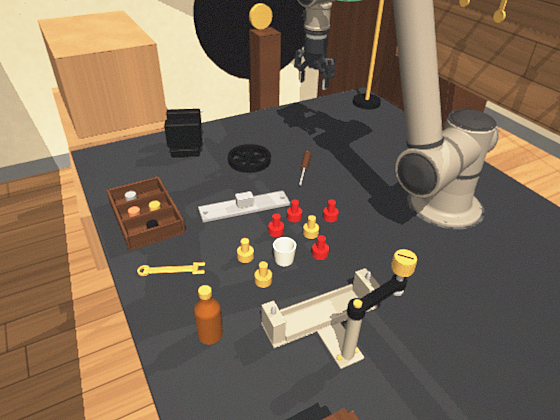

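View pics/top0.png

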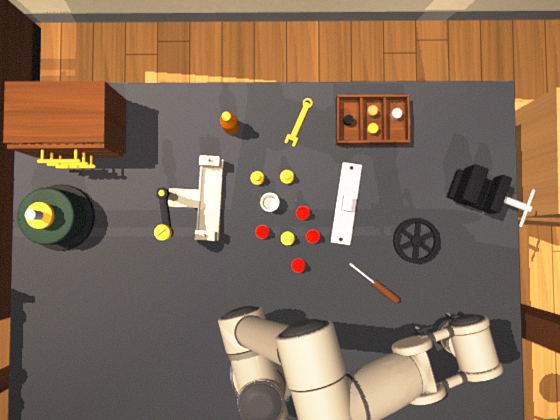

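The top view shows brass weights at about (257,178), (287,177) and (288,239). Red look-alikes are at (303,213), (262,232), (313,237) and (298,266), and the cup is at (270,202). The plate is at (346,203), the carrier at (209,198), and the clamp screw at (162,232). The brass-coloured ones match the description, so I'll confirm them in crops.

```bash
cat > h.py <<'E'
from plant import ctrl
import numpy as np, cv2
from scipy.spatial.transform import Rotation as R
def cal(n):
    c=ctrl.get_calibration(n); f=210/np.tan(np.radians(c['fov_y']/2)); return f,c['cx'],c['cy'],np.array(c['world_to_cam'])
def back(n,u,v,z_depth):
    f,cx,cy,T=cal(n); u=np.asarray(u,float);v=np.asarray(v,float)
    P=np.stack([(u-cx)/f*z_depth,-(v-cy)/f*z_depth,-z_depth*np.ones_like(u)],-1)
    return (P-T[:3,3])@T[:3,:3]
def atz(n,u,v,z):
    a=back(n,u,v,1.0);b=back(n,u,v,1000.0); t=(z-a[...,2])/(b[...,2]-a[...,2]); return a+t[...,None]*(b-a)
def proj(n,P):
    f,cx,cy,T=cal(n); q=np.asarray(P)@T[:3,:3].T+T[:3,3]; return np.stack([cx+f*q[...,0]/-q[...,2],cy-f*q[...,1]/-q[...,2]],-1)
def cloud(n,d):
    v,u=np.mgrid[:420,:560]; return back(n,u,v,d)
def shot(n,name):
    p,d=ctrl.capture(n); cv2.imwrite(f"pics/{name}.png",p[:,:,::-1]); np.save(f"pics/{name}.npy",d); return p,d
def crop(name,u0,u1,v0,v1,k,out):
    p=cv2.imread(f"pics/{name}.png")[v0:v1,u0:u1]; cv2.imwrite(f"pics/{out}.png",cv2.resize(p,None,fx=k,fy=k,interpolation=cv2.INTER_CUBIC))
E
python3 - <<'E'
from h import *
crop("top0",145,335,145,280,4,"c1"); crop("scene0",190,420,180,370,3,"c2")
for n in("top","scene"):
    p=cv2.imread(f"pics/{n}0.png"); d=np.load(f"pics/{n}0.npy"); X=cloud(n,d)
    hsv=cv2.cvtColor(p,cv2.COLOR_BGR2HSV)
    print(n,"table z",np.median(X[300:310,150:200,2]) if n=="top" else np.median(X[300:320,150:170,2]))
    for nm,m in(("brass",(hsv[...,0]>18)&(hsv[...,0]<33)&(hsv[...,1]>150)&(hsv[...,2]>90)),("red",((hsv[...,0]<6)|(hsv[...,0]>174))&(hsv[...,1]>180)&(hsv[...,2]>90))):
        k,l,s,c=cv2.connectedComponentsWithStats(m.astype(np.uint8))
        for i in range(1,k):
            if s[i,4]>25:
                q=X[l==i]; z=q[:,2]; print(nm,s[i],c[i].round(1),"zmax",np.percentile(z,[5,50,95]).round(0),"top xy",np.median(q[z>np.percentile(z,95)-6],0).round(1))
E
```

```text
top table z -0.7722612114352637
brass [285  98  28  48 315] [298.8 121.7] zmax [-3.  6. 13.] top xy [ 831.4 -115.7    9.4]
brass [221 112  10   9  67] [225.8 115.9] zmax [ 97. 148. 154.] top xy [825.5 112.6 150.5]
brass [368 123  10  11  85] [372.5 127.8] zmax [ 9. 37. 43.] top xy [ 806.7 -361.9   40.4]
brass [ 37 149  58  19 503] [ 66.1 161.2] zmax [  1. 108. 170.] top xy [685.8 610.1 167.2]
brass [250 171  14  14 138] [256.5 177.4] zmax [-1. 26. 63.] top xy [647.7  20.1  61.4]
brass [280 170  14  14 146] [286.3 176.3] zmax [ 2. 27. 62.] top xy [650.3 -77.3  60.1]
brass [158 190   7   6  33] [161.1 192.5] zmax [170. 176. 181.] top xy [586.2 301.3 178.5]
brass [ 26 202  29  27 407] [ 41.3 215. ] zmax [129. 158. 164.] top xy [523.  669.3 160.5]
brass [154 224  17  16 205] [162.1 231.8] zmax [212. 232. 238.] top xy [465.9 283.6 234.2]
brass [281 232  13  13 142] [287.  237.9] zmax [16. 26. 61.] top xy [446.3 -76.2  58.4]
brass [542 253  10  12  40] [547.4 259.2] zmax [-761. -752. -740.] top xy [  333.1 -1338.9  -744.1]
brass [553 255   7  49 108] [556.9 279.6] zmax [-763. -749. -738.] 
[... 1764 characters left out ...]
 249  17  13  81] [245.1 257.2] zmax [ 4. 14. 25.] top xy [659.8 -57.7  22.7]
brass [392 261  24  16 191] [404.3 269. ] zmax [203. 217. 231.] top xy [477.6 306.3 229.2]
brass [255 266  17  22 180] [262.8 277.2] zmax [ 5. 24. 56.] top xy [652.2  34.9  56.3]
brass [199 290  12  10  42] [204.9 295.7] zmax [137. 143. 150.] top xy [828.8 124.8 148.1]
red [287 200  15  22 237] [294.  211.8] zmax [ 1. 24. 59.] top xy [ 455.6 -154.1   57.6]
red [323 200  15  22 232] [330.4 211.7] zmax [ 4. 25. 60.] top xy [ 360.3 -107.2   58.7]
red [269 214  15  23 257] [275.8 226.3] zmax [ 3. 25. 60.] top xy [ 533.7 -122.1   58.2]
red [312 236  17  24 286] [320.  248.5] zmax [ 2. 25. 59.] top xy [469.8  10.6  58.6]
```

View pics/c1.png

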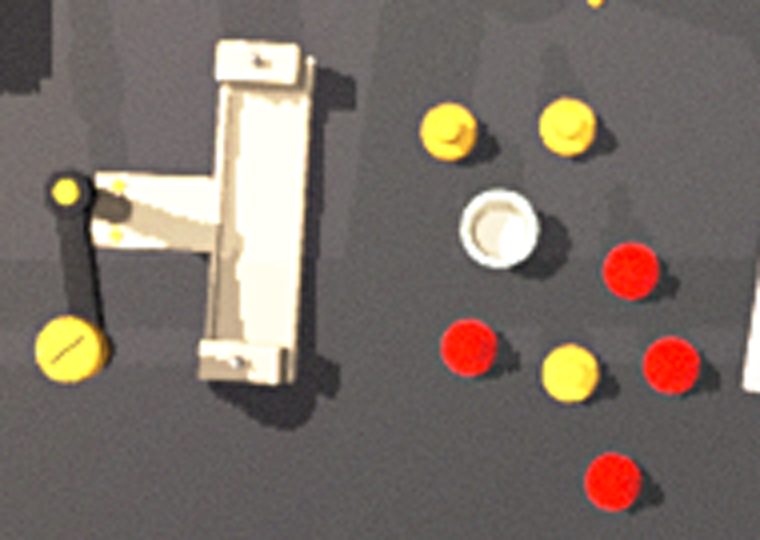

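View pics/c2.png

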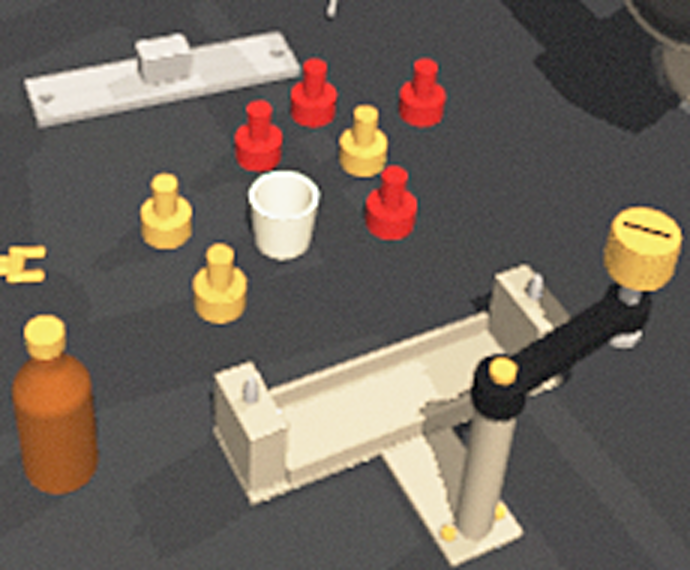

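```bash
cat >> h.py <<'E'
from scipy.optimize import least_squares
def hullmask(n,parts,S=4):
    m=np.zeros((420*S,560*S),np.uint8)
    for P in parts:
        q=proj(n,P); q=((q+0.5)*S-0.5)
        cv2.fillConvexPoly(m,cv2.convexHull(np.round(q).astype(np.int32)),1)
    return m
def cyl(x,y,r,z0,z1):
    a=np.linspace(0,2*np.pi,40,endpoint=False); c=np.stack([x+r*np.cos(a),y+r*np.sin(a)],1)
    return np.concatenate([np.c_[c,np.full(40,z0)],np.c_[c,np.full(40,z1)]])
def cyl_c(n,parts):
    m=hullmask(n,parts); v,u=np.nonzero(m); return np.array([(u.mean()+.5)/4-.5,(v.mean()+.5)/4-.5]),m.sum()/16
def colmask(p,kind):
    hsv=cv2.cvtColor(p,cv2.COLOR_BGR2HSV)
    if kind=="brass": m=(hsv[...,0]>14)&(hsv[...,0]<36)&(hsv[...,1]>120)&(hsv[...,2]>60)
    else: m=((hsv[...,0]<6)|(hsv[...,0]>174))&(hsv[...,1]>150)&(hsv[...,2]>60)
    return m.astype(np.uint8)
def weight_fit(n,p,x,y,z0=0,kind="brass"):
    """refine xy of an upright weight from the silhouette centroid in one camera"""
    m=colmask(p,kind)
    for it in range(4):
        parts=[cyl(x,y,22,z0,z0+26),cyl(x,y,11,z0+26,z0+60)]
        c,a=cyl_c(n,parts); q=proj(n,np.concatenate(parts)); lo=q.min(0).astype(int)-4; hi=q.max(0).astype(int)+6
        sub=m[lo[1]:hi[1],lo[0]:hi[0]]; v,u=np.nonzero(sub); cm=np.array([u.mean()+lo[0],v.mean()+lo[1]])
        w=atz(n,*(cm),z0+25)-atz(n,*(c),z0+25); x+=w[0];y+=w[1]
    return x,y,len(u),a
E
python3 - <<'E'
from h import *
for n in("top","scene"):
    p=cv2.imread(f"pics/{n}0.png"); d=np.load(f"pics/{n}0.npy"); X=cloud(n,d)
    for k,x,y in(("brass",648,20),("brass",650,-77),("brass",446,-76),("red",530,-125),("red",469,8)):
        print(n,k,np.round(weight_fit(n,p,x,y,kind=k),1))
    # carrier shoulders
    for lo,hi in((( 400,80),(460,200)),((640,80),(710,200))):
        m=(abs(X[...,2]-74)<6)&(X[...,0]>lo[0])&(X[...,0]<hi[0])&(X[...,1]>lo[1])&(X[...,1]<hi[1])
        q=X[m]; 
        if len(q)>10:
            r=cv2.minAreaRect(q[:,:2].astype(np.float32)); print(n,"shoulder",len(q),q.mean(0).round(1),r)
    # plate
    m=(abs(X[...,2]-10)<5)&(X[...,0]>430)&(X[...,0]<730)&(X[...,1]>-330)&(X[...,1]<-190)&(p.min(2)>90)
    q=X[m]; print(n,"plate",len(q),q.mean(0).round(1),cv2.minAreaRect(q[:,:2].astype(np.float32)))
    m=(abs(X[...,2]-45)<7)&(X[...,0]>530)&(X[...,0]<630)&(X[...,1]>-330)&(X[...,1]<-190)
    q=X[m]; print(n,"boss",len(q),q.mean(0).round(1),cv2.minAreaRect(q[:,:2].astype(np.float32)))
    m=(abs(X[...,2]-235)<5)&(abs(X[...,0]-466)<50)&(abs(X[...,1]-284)<60)
    q=X[m]; print(n,"head",len(q),q.mean(0).round(1))
    m=(abs(X[...,2]-175)<10)&(abs(X[...,0]-586)<50)&(abs(X[...,1]-300)<40)
    q=X[m]; print(n,"pivot",len(q),q.mean(0).round(1))
crop("top0",185,235,145,250,6,"c3"); crop("scene0",250,390,260,350,5,"c4")
M=R.from_rotvec(ctrl.read_state()['orientation']).as_matrix(); print(M.round(3))
E
```

```text
top brass [648.4  23.3 162.  154.1]
top brass [651.6 -76.1 164.  153. ]
top brass [446.6 -77.4 167.  145.1]
top red [ 531.1 -128.1  157.   148. ]
top red [468.3   7.  157.  148.5]
top shoulder 62 [449.4 176.8  73.5] ((449.26971435546875, 178.6819610595703), (41.88189697265625, 15.999711990356445), 89.71834564208984)
top shoulder 132 [695.2 170.7  73.6] ((695.44873046875, 172.31625366210938), (55.0730094909668, 27.382043838500977), 89.80204772949219)
top plate 1210 [ 565.6 -270.5    9.4] ((579.7615966796875, -260.44287109375), (138.9221649169922, 295.7873840332031), 89.97093963623047)
top boss 138 [ 560.7 -272.6   44.4] ((560.5188598632812, -272.94866943359375), (29.679821014404297, 49.8186149597168), 80.0456771850586)
top head 155 [465.4 284.8 233.8]
top pivot 182 [571.6 299.5 171.7]
scene brass [648.1  18.9 390.  365.1]
scene brass [651.9 -74.6 325.  330.9]
scene brass [447.1 -75.6 288.  291.9]
scene red [ 522.6 -131.7  327.   288.6]
scene red [469.    7.5 309.  324.8]
scene shoulder 67 [451.6 177.7  73.1] ((450.4206848144531, 179.357177734375), (41.23489761352539, 18.09636878967285), 87.63459014892578)
scene shoulder 212 [697.7 173.8  73.3] ((697.44580078125, 172.76866149902344), (55.120018005371094, 27.206418991088867), 86.67103576660156)
scene plate 1061 [ 569.4 -267.3    8.8] ((562.48486328125, -270.171142578125), (71.46198272705078, 270.3194580078125), 80.40492248535156)
scene boss 122 [ 564.  -267.9   43.3] ((562.829345703125, -270.8667907714844), (34.94614028930664, 49.42090606689453), 79.80986022949219)
scene head 280 [467.4 288.8 232.7]
scene pivot 388 [574.5 304.7 171.3]
[[-0.     0.919  0.395]
 [ 0.001  0.395 -0.919]
 [-1.     0.    -0.001]]
```

View pics/c3.png

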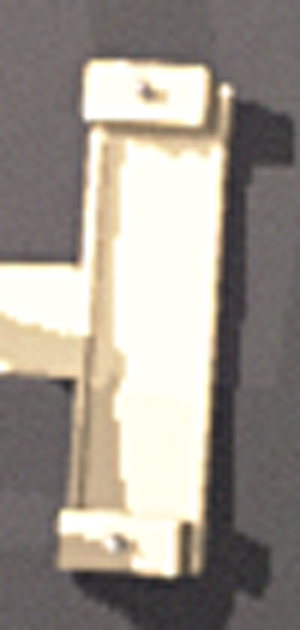

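View pics/c4.png

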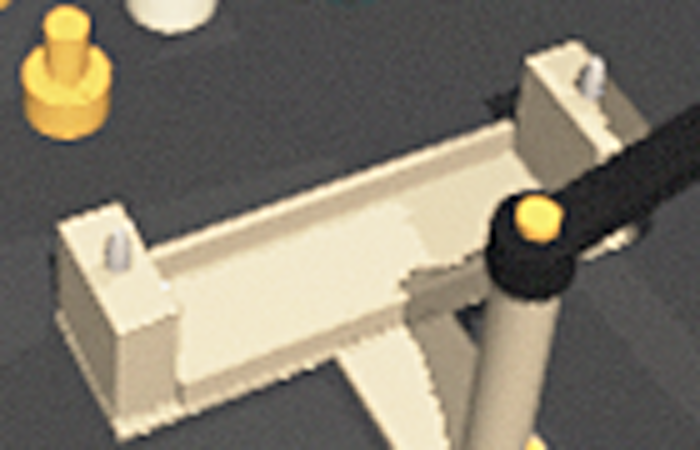

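Run:
```python
from h import *
for n,a,b in(("top",(203.8,235.1),(209.1,159.8)),("scene",(368.4,275.),(273.,309.2))):
    A=atz(n,*a,84);B=atz(n,*b,84); print(n,A.round(1),B.round(1),np.linalg.norm(B-A).round(1),((A+B)/2).round(1),"yaw",np.arctan2(*(B-A)[[1,0]]).round(3))
# shoulder outlines corners in top crop
for n,cs in(("top",[(86,60),(211,68),(208,127),(83,122)]),):
    C=np.array([atz(n,185+u/6-.4,145+v/6-.4,74) for u,v in cs]); print(C.round(1),C.mean(0).round(1))
# far/near shoulder in scene: corners
C=np.array([atz("scene",250+u/5-.4,260+v/5-.4,74) for u,v in [(58,220),(122,204),(178,312),(116,330)]]);print(C.round(1),C.mean(0).round(1))
```

```text
top [457.  188.2  84. ] [697.8 172.   84. ] 241.4 [577.4 180.1  84. ] yaw -0.067
scene [456.7 189.9  84. ] [699.4 175.6  84. ] 243.1 [578.1 182.7  84. ] yaw -0.059
[[716.5 206.4  74. ]
 [711.8 139.2  74. ]
 [679.9 140.7  74. ]
 [682.9 207.9  74. ]] [697.8 173.6  74. ]
[[711.4 142.9  74. ]
 [682.3 147.9  74. ]
 [688.5 210.3  74. ]
 [715.9 206.4  74. ]] [699.5 176.9  74. ]
```

```bash
cat >> h.py <<'E'
YAW=-0.063; SEAT=np.array([577.8,181.5])
CX=np.array([np.cos(YAW),np.sin(YAW)]); CY=np.array([-CX[1],CX[0]])
def slot(s,t=0): return SEAT+s*CX+t*CY
def st():
    s=ctrl.read_state(); M=R.from_rotvec(s['orientation']).as_matrix()
    print("t%.2f"%s['clock'],"pos",s['tool_pos'].round(1),"zang %.3f"%np.arctan2(M[1,2],M[0,2]),"tilt",M[:,0].round(3),"F",s['contact_force'].round(1),"T",s['ft_torque'].round(2),"w %.1f"%s['grip_width'],"q",s['joint_positions'].round(2)); return s,M
def plan(tgt,zang=None):
    """tgt world TCP xyz; zang wanted angle of tool z; prints turn about tool x and shift in tool axes after the turn (tool down)"""
    s,M=st(); za=np.arctan2(M[1,2],M[0,2]); 
    if zang is None: zang=za
    turn=-((zang-za+np.pi)%(2*np.pi)-np.pi)
    A=R.from_rotvec([0,0,-turn]).as_matrix()@M; d=np.asarray(tgt,float)-s['tool_pos']
    print("turn x %.3f"%turn,"shift after turn",(A.T@d).round(1)," world d",d.round(1))
E
python3 -m pendant '[0,0,0,0.157,0,0,50, 0,0,0,0.157,0,0,50, 0,0,0,0.155,0,0,50]' 40
python3 - <<'E'
from h import *
plan([651.7,-75.4,150],YAW-np.pi/2)
E
```

```text
clock: 0.48
tool_pos: [207.2, -482.1, 255.9]
orientation: [1.26, 1.177, -1.259]
contact_force: [0.8, -0.7, 0.6]
grip_width: 50.1
t0.47 pos [ 207.2 -482.1  255.9] zang -1.639 tilt [-0.     0.001 -1.   ] F [ 0.8 -0.7  0.6] T [-0.02 -0.04  0.04] w 50.1 q [-1.31  0.34  1.52 -0.    1.28  0.33]
turn x -0.005 shift after turn [ 106.1  418.  -433.8]  world d [ 444.5  406.7 -105.9]
```

```bash
python3 -m pendant '[0,41.8,-43.4,0,0,0,50, 0,41.8,-43.4,0,0,0,50, 0,41.8,-43.4,0,0,0,50, 0,41.8,-43.4,0,0,0,50, 0,41.8,-43.4,0,0,0,50, 0,41.8,-43.4,0,0,0,50, 0,41.8,-43.4,0,0,0,50, 0,41.8,-43.4,0,0,0,50, 0,41.8,-43.4,0,0,0,50, 0,41.8,-43.4,0,0,0,50]' 
python3 -m pendant '[30,0,0,0,0,0,50, 30,0,0,0,0,0,50, 20,0,0,0,0,0,50, 0,0,0,0,0,0,50]'
python3 - <<'E'
from h import *
plan([651.7,-75.4,53],YAW-np.pi/2)
for n in("top","scene"): shot(n,n+"1")
crop("top1",180,400,100,280,3,"c5");crop("scene1",190,420,150,370,3,"c6")
E
```

```text
clock: 1.72
tool_pos: [653.0, -74.1, 255.9]
orientation: [1.255, 1.179, -1.256]
contact_force: [0.3, -1.3, 0.4]
grip_width: 49.9
clock: 2.22
tool_pos: [650.7, -75.3, 174.0]
orientation: [1.254, 1.183, -1.259]
contact_force: [-0.0, 0.6, -0.4]
grip_width: 49.9
t2.23 pos [650.7 -75.3 174. ] zang -1.634 tilt [-0.005  0.001 -1.   ] F [-0.   0.6 -0.4] T [-0.04  0.04  0.01] w 49.9 q [-0.23  0.65  1.24 -0.    1.26  1.4 ]
turn x -0.000 shift after turn [1.21e+02 1.60e+00 1.00e-01]  world d [ 1.00e+00 -1.00e-01 -1.21e+02]
```

View pics/c5.png

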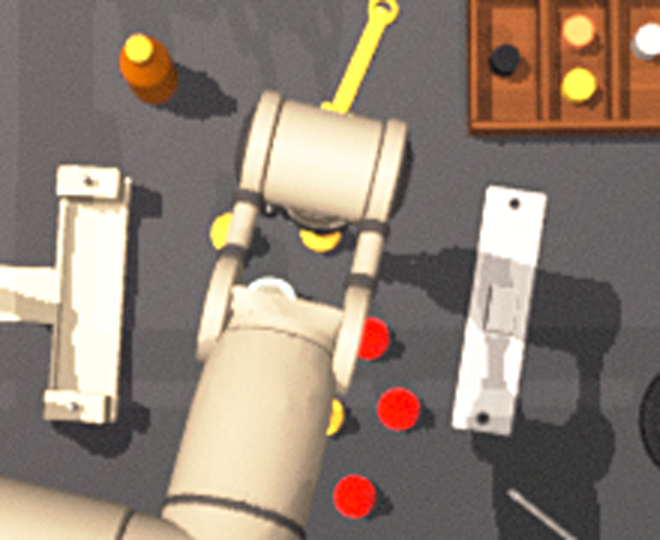

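View pics/c6.png

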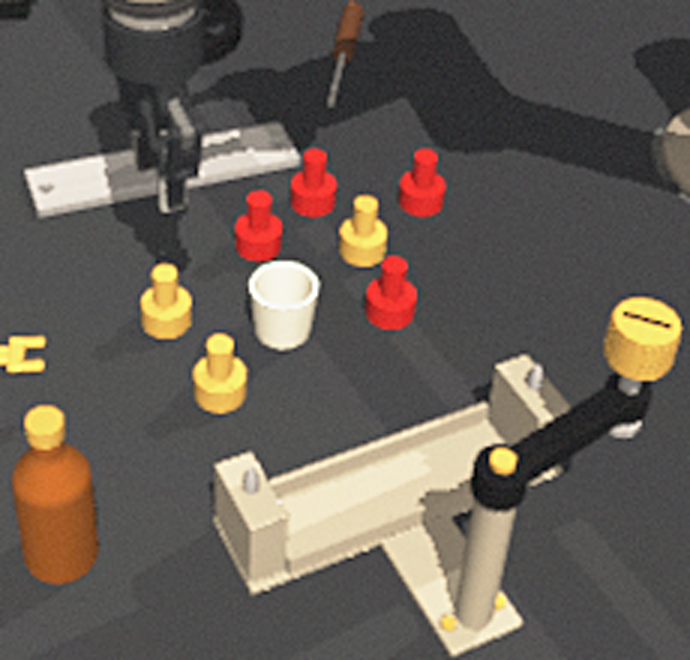

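Nothing has moved: the brass weights in the scene crop are at (165,300), (219,372) and (363,230). The gripper is above the first one.

```bash
python3 -m pendant '[40,0.6,0,0,0,0,50, 40,0.4,0,0,0,0,50, 25,0.4,0,0,0,0,50, 15,0,0,0,0,0,50, 0,0,0,0,0,0,50]'; python3 -c "
from h import *
st(); shot('scene','s2'); crop('scene','s2' and 0,0,0,0,1,'x') if 0 else crop('s2',200,320,190,310,5,'c7')"
```

```text
clock: 2.95
tool_pos: [653.3, -75.8, 56.3]
orientation: [1.255, 1.179, -1.256]
contact_force: [0.3, -0.0, 0.5]
grip_width: 49.9
t2.95 pos [653.3 -75.8  56.3] zang -1.634 tilt [-0. -0. -1.] F [ 0.3 -0.   0.5] T [0.07 0.04 0.04] w 49.9 q [-0.23  0.78  1.35 -0.    1.02  1.4 ]
```

View pics/c7.png

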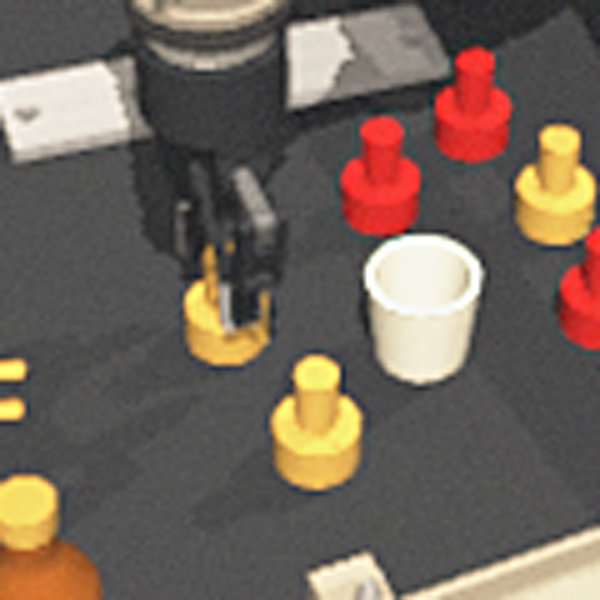

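```bash
python3 -m pendant '[1,0.6,0,0,0,0,20, 0,0.6,0,0,0,0,15, 0,0,0,0,0,0,15, 0,0,0,0,0,0,15, 0,0,0,0,0,0,15]' 70; python3 -c "
from h import *
plan([*slot(65),150])
print(slot(65),slot(0),slot(-65))"
```

```text
clock: 3.62
tool_pos: [655.1, -75.8, 56.7]
orientation: [1.256, 1.177, -1.254]
contact_force: [-1.2, 1.4, 4.6]
grip_width: 20.1
t3.62 pos [655.1 -75.8  56.7] zang -1.634 tilt [ 0.002 -0.    -1.   ] F [-1.2  1.4  4.6] T [ 0.07  0.27 -0.03] w 20.1 q [-0.23  0.78  1.34  0.    1.02  1.4 ]
turn x -0.000 shift after turn [ -93.5  -28.1 -251.9]  world d [-12.4 253.2  93.3]
[642.67105016 177.4077083 ] [577.8 181.5] [512.92894984 185.5922917 ]
```

```bash
python3 -m pendant '[-30,0,0,0,0,0,15, -40,0,0,0,0,0,15, -30,0,0,0,0,0,15, 0,-5,-42,0,0,0,15, 0,-5,-42,0,0,0,15, 0,-5,-42,0,0,0,15, 0,-5,-42,0,0,0,15, 0,-5,-42,0,0,0,15, 0,-2,-42,0,0,0,15, 0,0,0,0,0,0,15]'; python3 -c "
from h import *
plan([*slot(65),66]); shot('scene','s3'); crop('s3',190,400,170,350,3,'c8');shot('top','t3'); crop('t3',150,350,130,280,4,'c9')"
```

```text
clock: 4.88
tool_pos: [642.5, 180.7, 154.4]
orientation: [1.252, 1.182, -1.253]
contact_force: [0.3, 0.4, -3.7]
grip_width: 20.0
t4.88 pos [642.5 180.7 154.4] zang -1.630 tilt [-0.001  0.    -1.   ] F [ 0.3  0.4 -3.7] T [-0.02 -0.07  0.01] w 20.0 q [0.16 0.69 1.23 0.   1.23 1.79]
turn x -0.000 shift after turn [88.4  0.5  3.3]  world d [  0.2  -3.3 -88.4]
```

View pics/c8.png

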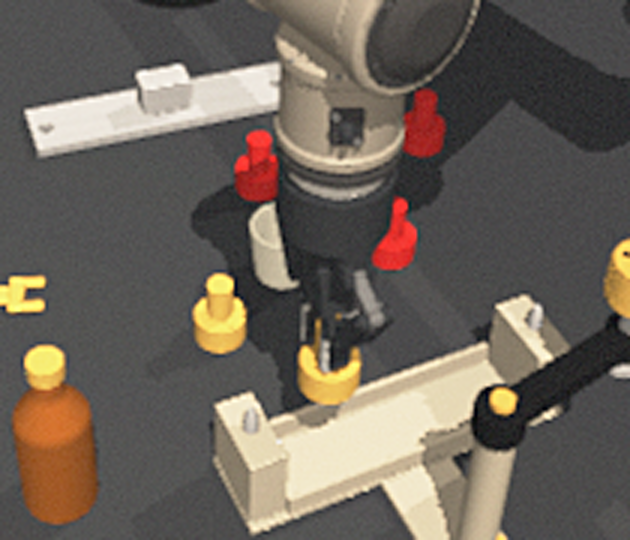

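View pics/c9.png

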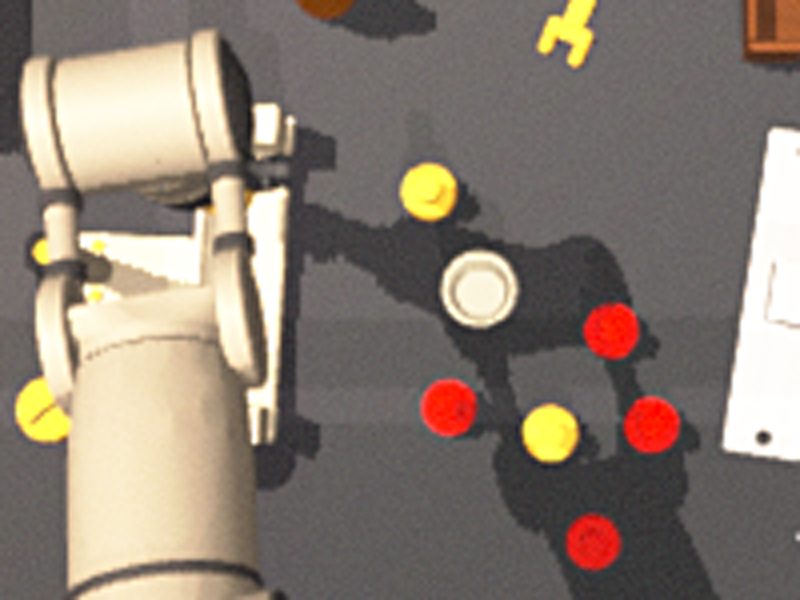

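Run:
```python
from h import *
X=np.concatenate([cloud("top",np.load("pics/t3.npy")).reshape(-1,3),cloud("scene",np.load("pics/s3.npy")).reshape(-1,3)])
for x0 in range(430,680,30):
    for y0 in (80,110,140,170,200,230,260):
        m=(abs(X[:,0]-x0)<15)&(abs(X[:,1]-y0)<15)&(X[:,2]>100)
        if m.sum()>3: print(x0,y0,m.sum(),np.percentile(X[m,2],[1,50,99]).round(0))
```

```text
430 80 38 [534. 552. 567.]
430 110 286 [543. 582. 598.]
430 140 435 [581. 592. 603.]
430 170 551 [565. 583. 598.]
430 200 518 [502. 549. 574.]
460 110 247 [504. 558. 579.]
460 140 399 [557. 573. 584.]
460 170 538 [549. 566. 581.]
460 200 629 [467. 533. 561.]
460 230 6 [473. 488. 498.]
460 260 41 [168. 233. 235.]
490 80 31 [471. 500. 521.]
490 110 245 [474. 529. 555.]
490 140 422 [450. 550. 564.]
490 170 544 [456. 546. 561.]
490 200 422 [463. 531. 546.]
490 230 410 [453. 494. 532.]
490 260 12 [207. 228. 234.]
520 110 626 [452. 509. 535.]
520 140 632 [455. 518. 541.]
520 170 588 [470. 528. 541.]
520 200 351 [483. 526. 534.]
520 230 513 [454. 501. 532.]
550 110 543 [460. 500. 528.]
550 140 53 [468. 476. 485.]
550 200 135 [472. 487. 514.]
550 230 330 [466. 482. 510.]
580 110 173 [469. 477. 486.]
580 140 116 [459. 470. 481.]
580 200 48 [446. 469. 478.]
580 230 312 [430. 470. 478.]
610 110 121 [436. 470. 480.]
610 140 219 [341. 468. 482.]
610 170 261 [270. 460. 483.]
610 200 330 [122. 462. 485.]
610 230 408 [332. 471. 488.]
610 260 118 [423. 446. 468.]
640 110 174 [220. 467. 491.]
640 140 410 [179. 483. 491.]
640 170 479 [121. 482. 488.]
640 200 779 [102. 302. 488.]
640 230 1364 [184. 350. 489.]
640 260 488 [222. 448. 472.]
670 110 81 [431. 469. 487.]
670 140 426 [409. 479. 488.]
670 170 927 [115. 451. 483.]
670 200 1942 [113. 370. 481.]
670 230 934 [185. 449. 483.]
670 260 339 [413. 446. 474.]
```

```bash
python3 -m pendant '[20,0,3.3,0,0,0,15, 30,0,0,0,0,0,15, 20,0,0,0,0,0,15, 10,0,0,0,0,0,15, 5,0,0,0,0,0,15, 0,0,0,0,0,0,15]'; python3 -c "
from h import *
plan([*slot(65),65])"
```

```text
clock: 5.72
tool_pos: [643.5, 173.8, 70.6]
orientation: [1.256, 1.178, -1.256]
contact_force: [0.9, -0.4, -2.3]
grip_width: 20.3
t5.72 pos [643.5 173.8  70.6] zang -1.634 tilt [ 0.001 -0.    -1.   ] F [ 0.9 -0.4 -2.3] T [ 0.01 -0.06 -0.01] w 20.3 q [ 0.15  0.77  1.31 -0.    1.06  1.78]
turn x -0.000 shift after turn [ 5.6 -1.  -3.6]  world d [-0.8  3.6 -5.6]
```

```bash
python3 -m pendant '[3,0,-3.4,0,0,0,15, 1.5,0,0,0,0,0,15, 0,0,0,0,0,0,15]'; python3 -c "
from h import *
plan([*slot(65),65])"
```

```text
clock: 6.1
tool_pos: [643.4, 177.7, 65.8]
orientation: [1.255, 1.179, -1.255]
contact_force: [0.0, 0.3, -2.7]
grip_width: 20.2
t6.10 pos [643.4 177.7  65.8] zang -1.634 tilt [ 0. -0. -1.] F [ 0.   0.3 -2.7] T [-0.03 -0.04  0.03] w 20.2 q [ 0.15  0.78  1.31 -0.    1.05  1.79]
turn x -0.000 shift after turn [ 0.8 -0.7  0.3]  world d [-0.7 -0.2 -0.8]
```

```bash
python3 -m pendant '[1,0,0,0,0,0,15, 0.5,0,0,0,0,0,15, 0,0,0,0,0,0,15]'; python3 -m pendant '[0,0,0,0,0,0,40, 0,0,0,0,0,0,50, 0,0,0,0,0,0,50,-30,0,0,0,0,0,50, -40,0,0,0,0,0,50,-30,0,0,0,0,0,50]'; python3 -c "
from h import *
plan([648,21,160])"
```

```text
clock: 6.48
tool_pos: [643.6, 177.5, 64.7]
orientation: [1.256, 1.178, -1.255]
contact_force: [-1.7, -0.3, 0.4]
grip_width: 20.1
clock: 7.22
tool_pos: [643.8, 177.5, 166.1]
orientation: [1.257, 1.178, -1.254]
contact_force: [0.4, 0.3, 0.8]
grip_width: 49.9
t7.22 pos [643.8 177.5 166.1] zang -1.634 tilt [ 0.002  0.    -1.   ] F [0.4 0.3 0.8] T [0.05 0.03 0.03] w 49.9 q [ 0.15  0.68  1.21 -0.    1.25  1.79]
turn x -0.000 shift after turn [  6.1  14.1 156. ]  world d [   4.2 -156.5   -6.1]
```

```bash
python3 -m pendant '[0,2.8,39,0,0,0,50, 0,2.8,39,0,0,0,50, 0,2.8,39,0,0,0,50, 0,2.8,39,0,0,0,50, 0,2.8,0,0,0,0,50, 0,0,0,0,0,0,50]'; python3 -c "
from h import *
plan([648,21,56]); p,d=shot('scene','s4'); crop('s4',190,400,170,350,3,'c10');
print(weight_fit('scene',p[:,:,::-1].copy(),648,20), weight_fit('scene',p[:,:,::-1].copy(),*(slot(65)-[3,0]),8))"
```

```text
clock: 7.98
tool_pos: [647.7, 21.2, 164.3]
orientation: [1.256, 1.179, -1.256]
contact_force: [0.2, -0.3, -1.0]
grip_width: 50.4
t7.97 pos [647.7  21.2 164.3] zang -1.634 tilt [ 0.  0. -1.] F [ 0.2 -0.3 -1. ] T [ 0.02  0.07 -0.05] w 50.4 q [-0.09  0.64  1.28  0.    1.22  1.55]
turn x -0.000 shift after turn [108.3   0.3   0.2]  world d [   0.3   -0.2 -108.3]
(np.float64(647.9059142575508), np.float64(23.732624493895173), 365, np.float64(367.4375)) (np.float64(640.3087433381128), np.float64(177.70190045300714), 397, np.float64(443.6875))
```

View pics/c10.png

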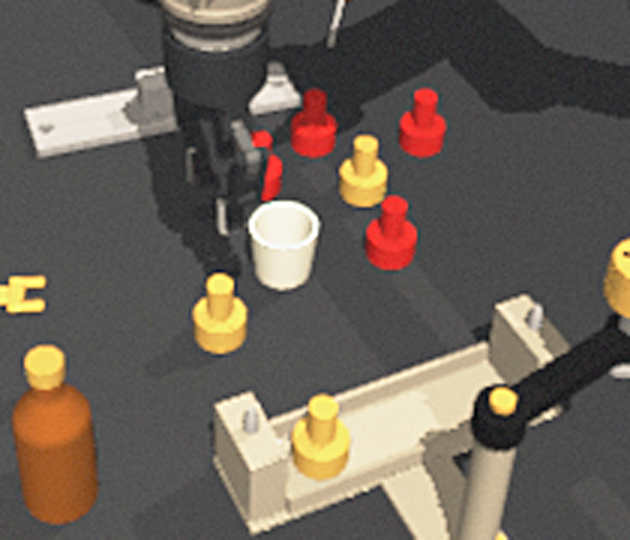

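```bash
python3 -m pendant '[35,0,-1.3,0,0,0,50, 40,0,0,0,0,0,50, 22,0,0,0,0,0,50, 10,0,0,0,0,0,50, 0,0,0,0,0,0,50]'; python3 -m pendant '[0,0,0,0,0,0,20, 0,0,0,0,0,0,15, 0,0,0,0,0,0,15, 0,0,0,0,0,0,15, 0,0,0,0,0,0,15]' 70; python3 -c "
from h import *
plan([*slot(0),160])"
```

```text
clock: 8.65
tool_pos: [647.5, 23.0, 57.1]
orientation: [1.255, 1.18, -1.255]
contact_force: [0.1, 0.3, 0.7]
grip_width: 49.7
clock: 9.28
tool_pos: [648.4, 22.5, 58.7]
orientation: [1.257, 1.177, -1.254]
contact_force: [0.1, 2.1, 5.7]
grip_width: 19.7
t9.28 pos [648.4  22.5  58.7] zang -1.634 tilt [ 0.003  0.    -1.   ] F [0.1 2.1 5.7] T [0.29 0.04 0.01] w 19.7 q [-0.08  0.76  1.38  0.    1.    1.55]
turn x -0.000 shift after turn [-101.5  -80.3 -154.3]  world d [-70.6 159.  101.3]
```

```bash
python3 -m pendant '[-30,0,0,0,0,0,15, -40,0,0,0,0,0,15, -32,0,0,0,0,0,15, 0,-20,-38.5,0,0,0,15, 0,-20,-38.5,0,0,0,15, 0,-20,-38.5,0,0,0,15, 0,-20,-38.5,0,0,0,15, 0,0,0,0,0,0,15, 0,0,0,0,0,0,15]'; python3 -c "
from h import *
plan([*slot(0),68]);shot('scene','s5'); crop('s5',190,400,170,350,3,'c11')"
```

```text
clock: 10.4
tool_pos: [577.4, 180.5, 158.8]
orientation: [1.254, 1.179, -1.256]
contact_force: [-0.4, -0.4, -3.5]
grip_width: 19.9
t10.40 pos [577.4 180.5 158.8] zang -1.634 tilt [-0.001 -0.001 -1.   ] F [-0.4 -0.4 -3.5] T [-0.02 -0.    0.04] w 19.9 q [ 0.18  0.57  1.43 -0.    1.14  1.81]
turn x -0.000 shift after turn [90.8  0.4 -1.1]  world d [  0.4   1.  -90.8]
```

View pics/c11.png

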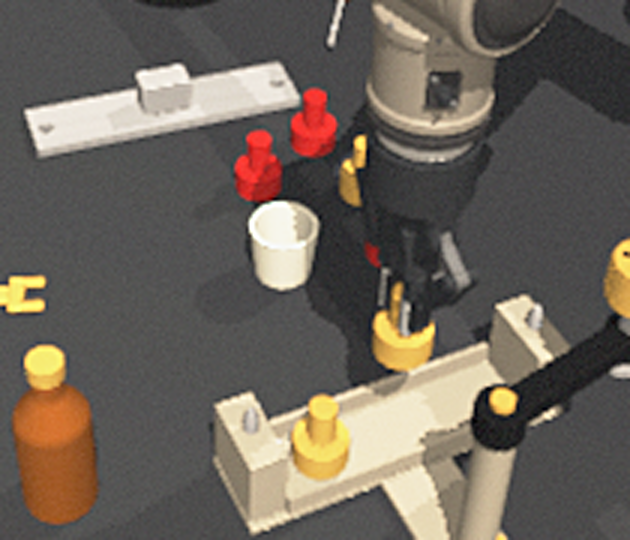

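The weight is held upright over the middle of the tray, so I'll lower it.

```bash
python3 -m pendant '[30,0,-1.2,0,0,0,15, 30,0,0,0,0,0,15, 20,0,0,0,0,0,15, 8,0,0,0,0,0,15, 2,0,0,0,0,0,15, 0,0,0,0,0,0,15]'; python3 -c "
from h import *
plan([*slot(0),66.7])"
```

```text
clock: 11.2
tool_pos: [578.2, 181.9, 70.0]
orientation: [1.257, 1.178, -1.255]
contact_force: [0.2, 0.7, -3.1]
grip_width: 20.1
t11.20 pos [578.2 181.9  70. ] zang -1.635 tilt [ 0.001  0.    -1.   ] F [ 0.2  0.7 -3.1] T [-0.01  0.02  0.01] w 20.1 q [ 0.18  0.68  1.51 -0.    0.95  1.81]
turn x -0.000 shift after turn [ 3.3 -0.4  0.4]  world d [-0.4 -0.4 -3.3]
```

```bash
python3 -m pendant '[2,0,0,0,0,0,15, 1.5,0,0,0,0,0,15, 0.7,0,0,0,0,0,15, 0,0,0,0,0,0,15]';python3 -m pendant '[0,0,0,0,0,0,40, 0,0,0,0,0,0,50, 0,0,0,0,0,0,50,-30,0,0,0,0,0,50, -40,0,0,0,0,0,50,-30,0,0,0,0,0,50]'; python3 -c "
from h import *
plan([446.8,-76.5,165])"
```

```text
clock: 11.7
tool_pos: [578.1, 182.4, 66.7]
orientation: [1.256, 1.178, -1.254]
contact_force: [-1.9, 0.3, 5.4]
grip_width: 19.9
clock: 12.45
tool_pos: [577.9, 182.2, 166.6]
orientation: [1.256, 1.178, -1.255]
contact_force: [-0.6, 0.3, -0.2]
grip_width: 49.9
t12.45 pos [577.9 182.2 166.6] zang -1.634 tilt [ 0.001  0.    -1.   ] F [-0.6  0.3 -0.2] T [-0.    0.01  0.04] w 49.9 q [ 0.18  0.57  1.42 -0.    1.16  1.81]
turn x -0.000 shift after turn [   1.4 -114.5  266.5]  world d [-131.1 -258.7   -1.6]
```

```bash
python3 -m pendant '[0,-19,44.4,0,0,0,50, 0,-19,44.4,0,0,0,50, 0,-19,44.4,0,0,0,50, 0,-19,44.4,0,0,0,50, 0,-19,44.4,0,0,0,50, 0,-19.5,44.5,0,0,0,50, 0,0,0,0,0,0,50]'; python3 -c "
from h import *
plan([446.8,-76.5,58]); p,d=shot('scene','s6'); crop('s6',190,400,170,350,3,'c12');
print(weight_fit('scene',p[:,:,::-1].copy(),447,-76), weight_fit('scene',p[:,:,::-1].copy(),*slot(0),8))"
```

```text
clock: 13.32
tool_pos: [445.4, -78.8, 165.2]
orientation: [1.258, 1.176, -1.259]
contact_force: [-0.0, 0.4, -0.7]
grip_width: 50.1
t13.32 pos [445.4 -78.8 165.2] zang -1.638 tilt [-0. -0. -1.] F [-0.   0.4 -0.7] T [-0.01 -0.04 -0.  ] w 50.1 q [-0.34  0.32  1.85 -0.    0.98  1.29]
turn x -0.000 shift after turn [107.2   1.2  -2.5]  world d [   1.4    2.3 -107.2]
(np.float64(447.06919899346644), np.float64(-75.71701881691615), 290, np.float64(292.9375)) (np.float64(577.6908982117766), np.float64(182.55068313362244), 390, np.float64(428.8125))
```

View pics/c12.png

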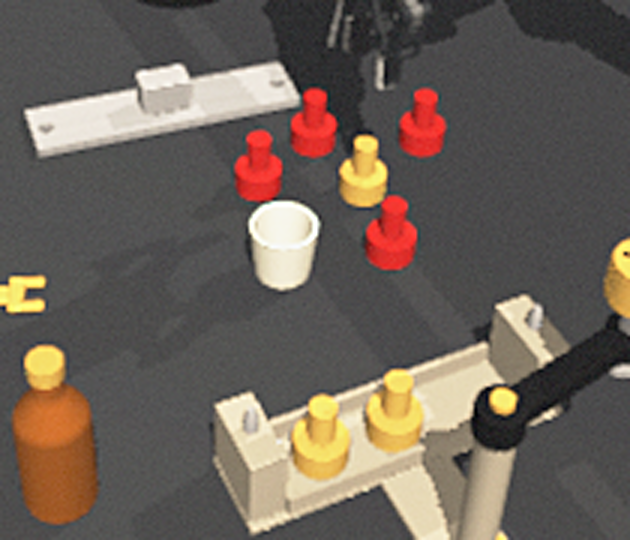

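```bash
python3 -m pendant '[35,1.2,-2.5,0,0,0,50, 38,0,0,0,0,0,50, 22,0,0,0,0,0,50, 10,0,0,0,0,0,50, 0,0,0,0,0,0,50]'; python3 -m pendant '[0,0,0,0,0,0,20, 0,0,0,0,0,0,15, 0,0,0,0,0,0,15, 0,0,0,0,0,0,15, 0,0,0,0,0,0,15]' 70; python3 -c "
from h import *
plan([*slot(-65),160])"
```

```text
clock: 14.0
tool_pos: [448.1, -73.6, 59.9]
orientation: [1.255, 1.18, -1.255]
contact_force: [-0.5, 0.6, 0.0]
grip_width: 50.1
clock: 14.62
tool_pos: [448.6, -74.5, 61.0]
orientation: [1.256, 1.176, -1.254]
contact_force: [-0.8, -1.4, 6.1]
grip_width: 19.8
t14.62 pos [448.6 -74.5  61. ] zang -1.634 tilt [ 0.002 -0.001 -1.   ] F [-0.8 -1.4  6.1] T [ 0.06  0.01 -0.03] w 19.8 q [-0.33  0.49  1.95  0.    0.7   1.3 ]
turn x -0.000 shift after turn [ -99.    48.  -263.5]  world d [ 64.3 260.   99. ]
```

```bash
python3 -m pendant '[-30,0,0,0,0,0,15, -40,0,0,0,0,0,15, -30,0,0,0,0,0,15, 0,8,-44,0,0,0,15, 0,8,-44,0,0,0,15, 0,8,-44,0,0,0,15, 0,8,-44,0,0,0,15, 0,8,-44,0,0,0,15, 0,8,-43.5,0,0,0,15, 0,0,0,0,0,0,15]'; python3 -c "
from h import *
plan([*slot(-65),70]);shot('scene','s7'); crop('s7',190,400,170,350,3,'c13')"
```

```text
clock: 15.88
tool_pos: [512.1, 188.3, 159.4]
orientation: [1.253, 1.181, -1.253]
contact_force: [-0.3, -0.9, -3.6]
grip_width: 19.5
t15.88 pos [512.1 188.3 159.4] zang -1.631 tilt [-0.001  0.    -1.   ] F [-0.3 -0.9 -3.6] T [-0.06 -0.01 -0.01] w 19.5 q [0.21 0.47 1.6  0.   1.06 1.84]
turn x -0.000 shift after turn [89.4  1.1  2.7]  world d [  0.9  -2.7 -89.4]
```

View pics/c13.png

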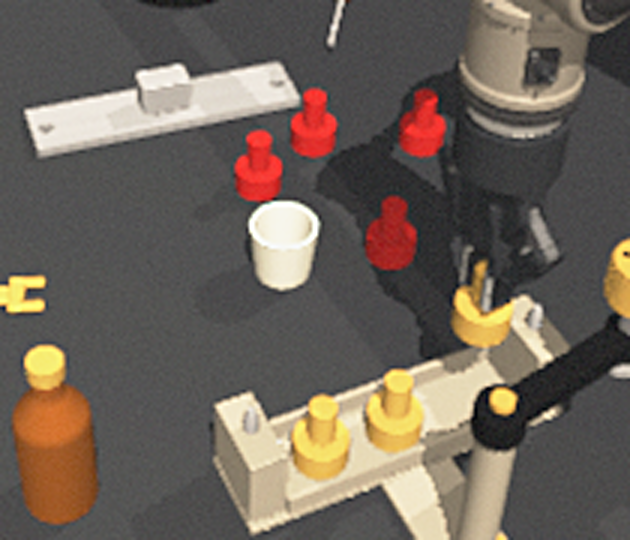

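The third weight is held over the -x slot, so I'll lower it.

```bash
python3 -m pendant '[30,0.5,0,0,0,0,15, 30,0.5,0,0,0,0,15, 18,0,0,0,0,0,15, 8,0,0,0,0,0,15, 2,0,0,0,0,0,15, 0,0,0,0,0,0,15]'; python3 -c "
from h import *
plan([*slot(-65),69])"
```

```text
clock: 16.68
tool_pos: [513.7, 185.5, 72.7]
orientation: [1.256, 1.178, -1.255]
contact_force: [0.5, 0.7, -3.6]
grip_width: 20.0
t16.68 pos [513.7 185.5  72.7] zang -1.634 tilt [ 0.001  0.    -1.   ] F [ 0.5  0.7 -3.6] T [ 0.02 -0.01  0.04] w 20.0 q [ 0.21  0.59  1.69 -0.    0.86  1.84]
turn x -0.000 shift after turn [ 3.7 -0.8 -0. ]  world d [-0.8  0.1 -3.7]
```

```bash
python3 -m pendant '[2,0,0,0,0,0,15, 1.5,0,0,0,0,0,15, 0.7,0,0,0,0,0,15, 0,0,0,0,0,0,15]';python3 -m pendant '[0,0,0,0,0,0,40, 0,0,0,0,0,0,50, 0,0,0,0,0,0,50,-30,0,0,0,0,0,50, -40,0,0,0,0,0,50,-30,0,0,0,0,0,50]'; python3 -c "
from h import *
plan([562,-271,200],np.radians(-10-180))"
```

```text
clock: 17.18
tool_pos: [513.8, 185.7, 69.1]
orientation: [1.256, 1.178, -1.254]
contact_force: [-2.4, -0.7, 6.0]
grip_width: 19.8
clock: 17.92
tool_pos: [513.7, 185.8, 169.4]
orientation: [1.256, 1.178, -1.255]
contact_force: [-0.3, -0.2, -0.6]
grip_width: 49.8
t17.93 pos [513.7 185.8 169.4] zang -1.634 tilt [ 0.001  0.    -1.   ] F [-0.3 -0.2 -0.6] T [-0.01 -0.03 -0.01] w 49.8 q [ 0.21  0.46  1.59 -0.    1.09  1.84]
turn x 1.682 shift after turn [ -30.1  441.5 -126.9]  world d [  48.3 -456.8   30.6]
```

Run:
```python
from h import *
p,d=shot('top','t8'); shot('scene','s8')
crop('t8',320,375,155,255,6,'c14'); crop('s8',190,300,185,230,7,'c15'); crop('s8',250,400,260,350,5,'c16')
for n,f in(('top','t8'),('scene','s8')):
    X=cloud(n,np.load(f"pics/{f}.npy")); 
    m=(abs(X[...,2]-45)<7)&(X[...,0]>530)&(X[...,0]<630)&(X[...,1]>-330)&(X[...,1]<-190)
    q=X[m]; print(n,"boss",len(q),q.mean(0).round(1),cv2.minAreaRect(q[:,:2].astype(np.float32)))
```

```text
top boss 138 [ 560.6 -272.4   44.3] ((560.8260498046875, -272.6990966796875), (30.398122787475586, 49.82503890991211), 82.3420639038086)
scene boss 123 [ 563.6 -267.9   42.9] ((563.0767211914062, -270.0018615722656), (35.546077728271484, 50.35686111450195), 83.06029510498047)
```

View pics/c14.png

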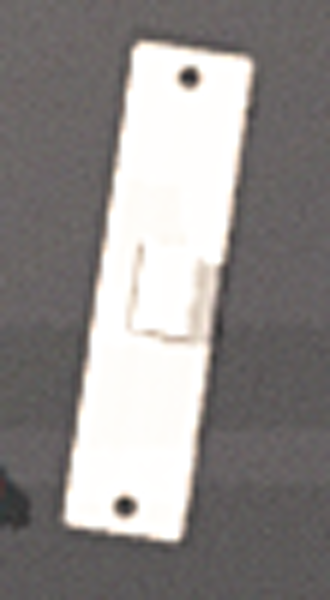

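View pics/c15.png

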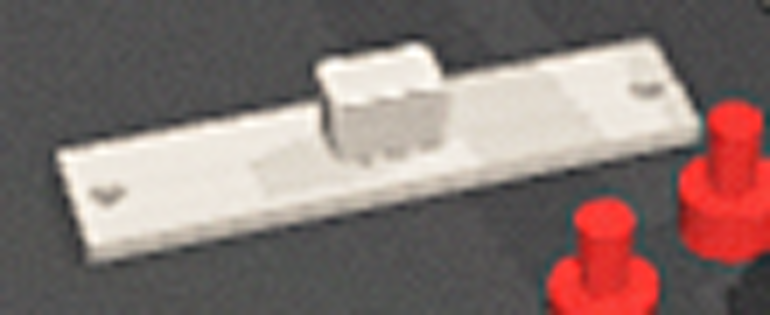

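View pics/c16.png

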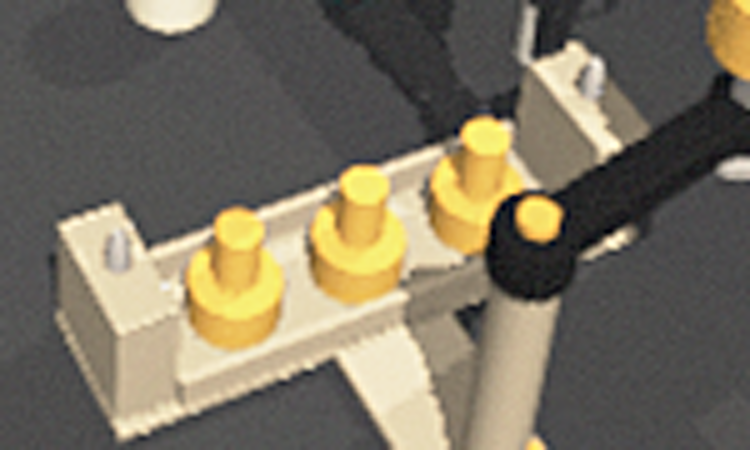

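All three weights stand in the tray. In the top crop the plate's holes are at (189,77) and (125,505).

Run:
```python
from h import *
for n,a,b in(("top",(320+125/6-.4,155+505/6-.4),(320+189/6-.4,155+77/6-.4)),("scene",(190+648/7-.4,185+91/7-.4),(190+108/7-.4,185+193/7-.4))):
    A=atz(n,*a,8);B=atz(n,*b,8); print(n,A.round(1),B.round(1),np.linalg.norm(B-A).round(1),((A+B)/2).round(1),"yaw",np.arctan2(*(B-A)[[1,0]]).round(3))
plan([562,-271.5,150],-0.15-np.pi/2)
```

```text
top [ 442.7 -254.3    8. ] [ 681.4 -292.8    8. ] 241.7 [ 562.1 -273.5    8. ] yaw -0.16
scene [ 443.4 -251.1    8. ] [ 681.8 -291.7    8. ] 241.9 [ 562.6 -271.4    8. ] yaw -0.169
t18.02 pos [515.2 186.2 171.3] zang -1.634 tilt [ 0.007  0.001 -1.   ] F [ 0.3  0.8 -0.1] T [0.01 0.02 0.  ] w 50.0 q [ 0.21  0.46  1.59 -0.    1.08  1.84]
turn x 0.087 shift after turn [ 21.3 114.6 445.6]  world d [  46.8 -457.7  -21.3]
```

```bash
python3 -m pendant '[-20,0,0,0.1,0,0,60]'; python3 -c "
from h import *
plan([562.4,-272.3,150],-0.163-np.pi/2)"
```

```text
clock: 18.15
tool_pos: [512.4, 185.5, 186.6]
orientation: [1.328, 1.128, -1.333]
contact_force: [0.5, -0.6, -0.2]
grip_width: 60.2
t18.15 pos [512.4 185.5 186.6] zang -1.736 tilt [-0.003 -0.001 -1.   ] F [ 0.5 -0.6 -0.2] T [0.03 0.02 0.05] w 60.2 q [ 0.21  0.44  1.57 -0.    1.13  1.94]
turn x -0.002 shift after turn [ 36.8 123.7 443.6]  world d [  50.  -457.8  -36.6]
```

```bash
python3 -m pendant '[0,12.4,44.4,0,0,0,60, 0,12.4,44.4,0,0,0,60, 0,12.4,44.4,0,0,0,60, 0,12.4,44.4,0,0,0,60, 0,12.4,44.4,0,0,0,60, 0,12.4,44.4,0,0,0,60, 0,12.4,44.4,0,0,0,60, 0,12.4,44.4,0,0,0,60, 0,12.4,44.4,0,0,0,60, 0,12.4,44.4,0,0,0,60]'; python3 -m pendant '[20,0,0,0,0,0,60,20,0,0,0,0,0,60,0,0,0,0,0,0,60]'; python3 -c "
from h import *
plan([562.4,-272.3,41],-0.163-np.pi/2)"
```

```text
clock: 19.4
tool_pos: [563.3, -273.8, 186.6]
orientation: [1.328, 1.129, -1.329]
contact_force: [0.9, 0.9, -0.0]
grip_width: 59.6
clock: 19.77
tool_pos: [562.3, -271.9, 145.1]
orientation: [1.328, 1.133, -1.331]
contact_force: [-0.4, 0.1, 0.2]
grip_width: 60.1
t19.77 pos [ 562.3 -271.9  145.1] zang -1.734 tilt [-0.004  0.003 -1.   ] F [-0.4  0.1  0.2] T [-0.04 -0.02 -0.  ] w 60.1 q [-0.57  0.62  1.38 -0.    1.15  1.16]
turn x -0.001 shift after turn [104.1   0.6   0.6]  world d [ 1.000e-01 -4.000e-01 -1.041e+02]
```

```bash
python3 -m pendant '[35,0.3,0.3,0,0,0,60, 35,0.3,0.3,0,0,0,60, 20,0,0,0,0,0,60, 10,0,0,0,0,0,60, 3,0,0,0,0,0,60, 0,0,0,0,0,0,60]'; python3 -c "
from h import *
plan([562.4,-272.3,40],-0.163-np.pi/2); shot('scene','s9'); crop('s9',190,300,165,250,7,'c17')"
```

```text
clock: 20.52
tool_pos: [564.5, -273.4, 45.7]
orientation: [1.328, 1.126, -1.328]
contact_force: [0.9, 0.4, 0.5]
grip_width: 59.7
t20.52 pos [ 564.5 -273.4   45.7] zang -1.734 tilt [ 0.001 -0.001 -1.   ] F [0.9 0.4 0.5] T [ 0.01  0.   -0.  ] w 59.7 q [-0.57  0.74  1.46 -0.    0.94  1.16]
turn x -0.000 shift after turn [ 5.7 -2.3 -0.8]  world d [-2.1  1.1 -5.7]
```

View pics/c17.png

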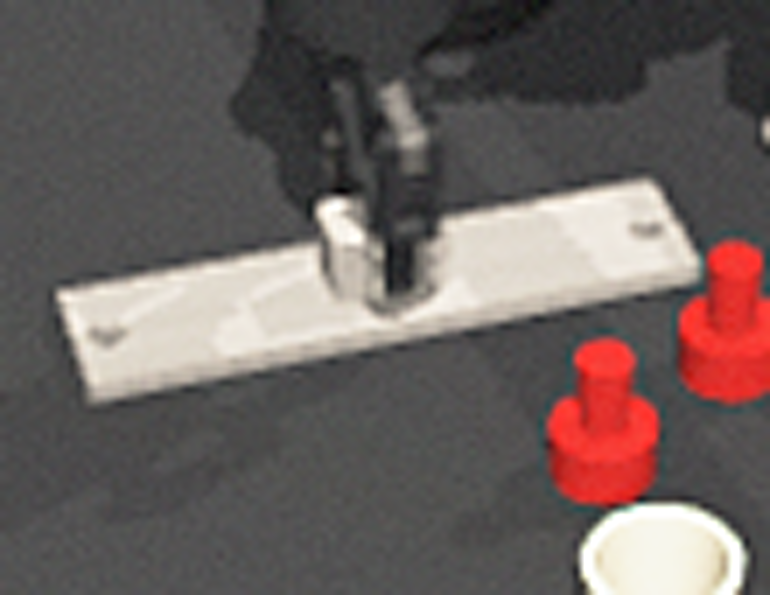

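```bash
python3 -m pendant '[4,-2,-0.5,0,0,0,60, 0,0,0,0,0,0,60]'; python3 -m pendant '[0,0,0,0,0,0,40, 0,0,0,0,0,0,25, 0,0,0,0,0,0,22, 0,0,0,0,0,0,22, 0,0,0,0,0,0,22]' 110; python3 -c "
from h import *
plan([562.4,-272.3,150],-0.163-np.pi/2)"
```

```text
clock: 20.82
tool_pos: [562.0, -272.3, 40.9]
orientation: [1.328, 1.128, -1.329]
contact_force: [-0.4, 0.2, 0.1]
grip_width: 59.9
clock: 21.45
tool_pos: [562.4, -272.6, 41.4]
orientation: [1.328, 1.127, -1.328]
contact_force: [-1.6, 0.6, 5.0]
grip_width: 28.4
t21.45 pos [ 562.4 -272.6   41.4] zang -1.734 tilt [ 0.001 -0.001 -1.   ] F [-1.6  0.6  5. ] T [-0.01  0.2   0.05] w 28.4 q [-0.57  0.75  1.47 -0.    0.93  1.16]
turn x -0.000 shift after turn [-1.086e+02  1.000e-01 -3.000e-01]  world d [  0.    0.3 108.6]
```

```bash
python3 -m pendant '[-20,0,0,0,0,0,22, -30,0,0,0,0,0,22, -35,0,0,0,0,0,22, -35,0,0,0,0,0,22, -15,0,0,0,0,0,22, 0,0,0,-0.05,0,0,22, 0,0,0,-0.05,0,0,22]'; python3 -c "
from h import *
plan([*slot(0),180],-1.634); shot('scene','s10'); crop('s10',170,400,140,340,3,'c18')"
```

```text
clock: 22.32
tool_pos: [561.5, -271.9, 174.1]
orientation: [1.254, 1.183, -1.256]
contact_force: [-0.7, 0.4, -6.2]
grip_width: 28.1
t22.32 pos [ 561.5 -271.9  174.1] zang -1.632 tilt [-0.003  0.002 -1.   ] F [-0.7  0.4 -6.2] T [ 0.03 -0.03  0.02] w 28.1 q [-0.57  0.59  1.35  0.    1.21  1.06]
turn x 0.002 shift after turn [  -5.2  -12.3 -453.5]  world d [ 16.3 453.4   5.9]
```

View pics/c18.png

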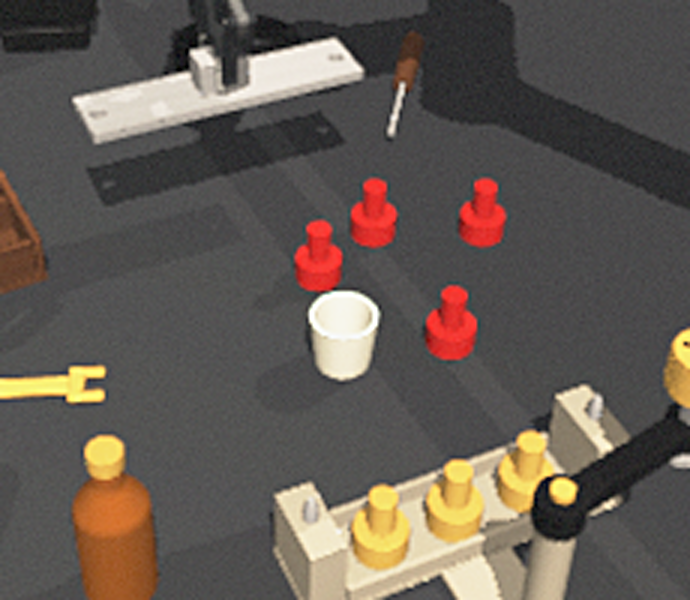

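The plate is held level and the weights still stand, so I'll carry it across.

```bash
python3 -m pendant '[0,-1,-35,0,0,0,22, 0,-1,-42,0,0,0,22, 0,-1,-44,0,0,0,22, 0,-1,-44,0,0,0,22, 0,-1,-44,0,0,0,22, 0,-1,-44,0,0,0,22, 0,-1,-44,0,0,0,22, 0,-1,-44,0,0,0,22, 0,-2,-44,0,0,0,22, 0,-2,-40,0,0,0,22]';python3 -m pendant '[0,0,-15,0,0,0,22, 0,0,-13,0,0,0,22, 0,0,0,0,0,0,22, 0,0,0,0,0,0,22]'; python3 -c "
from h import *
plan([*slot(0),150],-1.634); shot('scene','s11'); crop('s11',230,430,210,350,4,'c19'); shot('top','t11'); crop('t11',170,260,130,270,4,'c20')"
```

```text
clock: 23.62
tool_pos: [576.2, 154.1, 174.3]
orientation: [1.254, 1.18, -1.258]
contact_force: [0.5, -0.3, -6.1]
grip_width: 28.5
clock: 24.12
tool_pos: [578.9, 179.4, 175.7]
orientation: [1.256, 1.178, -1.257]
contact_force: [-0.6, -1.1, -6.9]
grip_width: 28.6
t24.12 pos [578.9 179.4 175.7] zang -1.635 tilt [-0.    -0.001 -1.   ] F [-0.6 -1.1 -6.9] T [ 0.03 -0.04 -0.01] w 28.6 q [ 0.17  0.56  1.4  -0.    1.18  1.81]
turn x -0.001 shift after turn [25.7 -1.2 -2.1]  world d [ -1.1   2.1 -25.7]
```

View pics/c19.png

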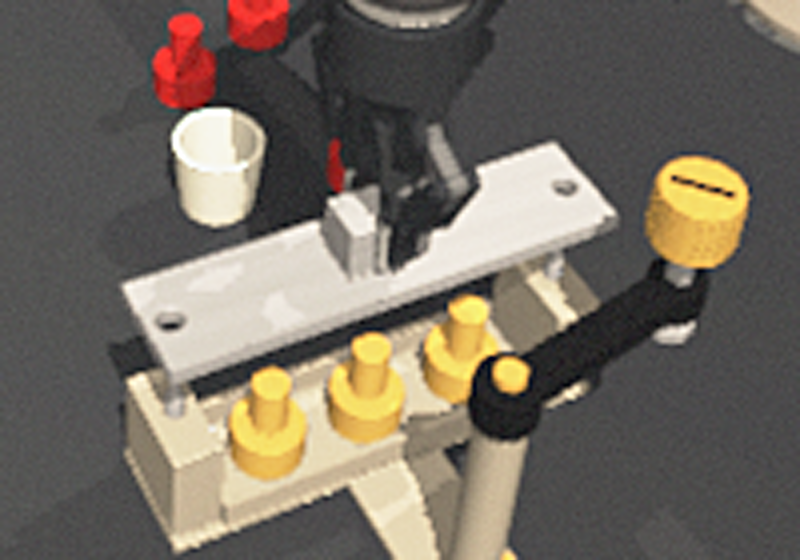

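View pics/c20.png

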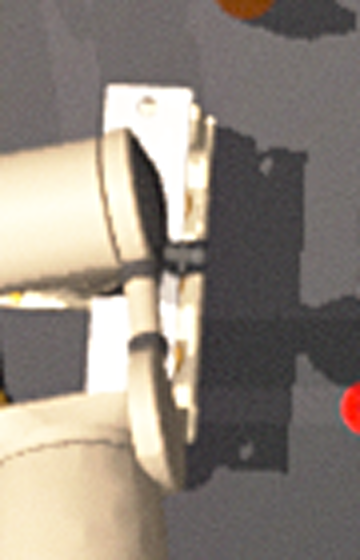

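Run:
```python
from h import *
A=atz("scene",230+566/4-.4,210+188/4-.4,143.5);B=atz("scene",230+170/4-.4,210+321/4-.4,143.5)
print(A.round(1),B.round(1),np.linalg.norm(B-A),((A+B)/2).round(1),np.arctan2(*(B-A)[[1,0]]))
```

```text
[458.7 188.7 143.5] [700.6 172.8 143.5] 242.42278292151735 [579.6 180.7 143.5] -0.06536988366236678
```

```bash
python3 -m pendant '[10,-1.3,-2,0,0,0,22, 14,0,0,0,0,0,22, 8,0,0,0,0,0,22, 0,0,0,0,0,0,22, 0,0,0,0,0,0,22]'; python3 -c "
from h import *
plan([*slot(0),115],-1.634); shot('scene','s12'); crop('s12',250,390,230,330,5,'c21'); shot('top','t12'); crop('t12',170,260,130,270,4,'c22')"
```

```text
clock: 24.85
tool_pos: [577.9, 182.6, 144.1]
orientation: [1.256, 1.178, -1.255]
contact_force: [0.6, 0.2, -5.9]
grip_width: 28.3
t24.85 pos [577.9 182.6 144.1] zang -1.634 tilt [ 0.001  0.    -1.   ] F [ 0.6  0.2 -5.9] T [-0.    0.   -0.01] w 28.3 q [ 0.18  0.59  1.44 -0.    1.11  1.81]
turn x 0.000 shift after turn [29.1 -0.1  1.1]  world d [ -0.1  -1.1 -29.1]
```

View pics/c21.png

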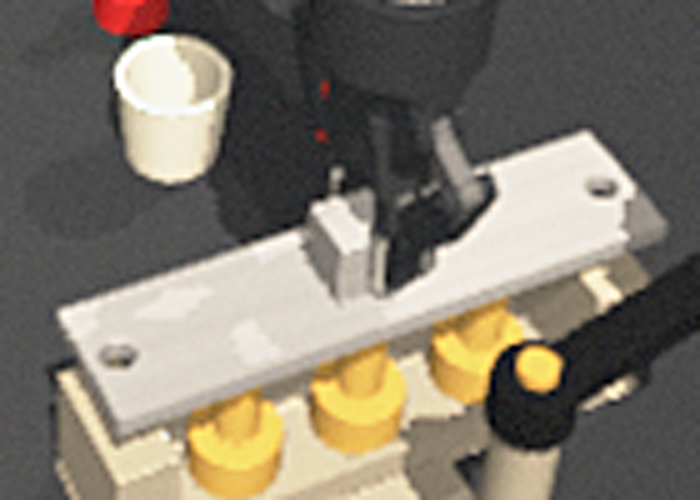

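Run:
```python
from h import *
A=atz("scene",250+601/5-.4,230+186/5-.4,112);B=atz("scene",250+118/5-.4,230+355/5-.4,112)
print(A.round(1),B.round(1),np.linalg.norm(B-A),((A+B)/2).round(1),np.arctan2(*(B-A)[[1,0]]))
# where pin tops (z=96) project
for P in((456.7,189.9),(699.4,175.6)):
    for z in(74,96): 
        u=proj("scene",np.array([*P,z])); print(P,z,u.round(1),((u+.4-[250,230])*5).round(0))
```

```text
[457.9 190.2 112. ] [699.2 175.7 112. ] 241.75406078677858 [578.6 182.9 112. ] -0.06028955091327096
(456.7, 189.9) 74 [367.8 278. ] [591. 242.]
(456.7, 189.9) 96 [369.1 271.4] [598. 209.]
(699.4, 175.6) 74 [273.  312.2] [117. 413.]
(699.4, 175.6) 96 [273.  305.6] [117. 380.]
```

The holes line up with the pins to within about 1 mm, so I'll lower in steps and watch the force.

```bash
python3 -m pendant '[5,-0.3,0,0,0,0,22, 5,0,0,0,0,0,22, 4,0,0,0,0,0,22, 0,0,0,0,0,0,22]';python3 -m pendant '[4,0,0,0,0,0,22, 3,0,0,0,0,0,22, 2,0,0,0,0,0,22, 0,0,0,0,0,0,22]'; python3 -c "
from h import *
plan([*slot(0),115.4],-1.634)"
```

```text
clock: 25.45
tool_pos: [577.1, 182.5, 129.3]
orientation: [1.255, 1.179, -1.256]
contact_force: [1.0, -0.2, -5.9]
grip_width: 28.1
clock: 25.95
tool_pos: [577.3, 182.5, 120.7]
orientation: [1.255, 1.179, -1.256]
contact_force: [-0.3, 0.2, -5.5]
grip_width: 28.3
t25.95 pos [577.3 182.5 120.7] zang -1.634 tilt [-0. -0. -1.] F [-0.3  0.2 -5.5] T [0.02 0.01 0.04] w 28.3 q [ 0.18  0.62  1.47 -0.    1.06  1.81]
turn x 0.000 shift after turn [5.3 0.6 1. ]  world d [ 0.5 -1.  -5.3]
```

Underside is about 79 mm up, past the tapers, with no side force. I'll continue down to the shoulders.

```bash
python3 -m pendant '[2,0,0,0,0,0,22, 1.5,0,0,0,0,0,22, 0,0,0,0,0,0,22]';python3 -m pendant '[1,0,0,0,0,0,22, 0.8,0,0,0,0,0,22, 0,0,0,0,0,0,22]'; python3 -c "
from h import *
plan([*slot(0),115.4],-1.634)"
```

```text
clock: 26.32
tool_pos: [577.3, 182.5, 117.2]
orientation: [1.255, 1.179, -1.256]
contact_force: [-0.1, 0.0, -6.7]
grip_width: 28.2
clock: 26.7
tool_pos: [577.3, 182.5, 115.5]
orientation: [1.256, 1.179, -1.256]
contact_force: [-0.3, 0.7, -5.8]
grip_width: 28.4
t26.70 pos [577.3 182.5 115.5] zang -1.634 tilt [-0. -0. -1.] F [-0.3  0.7 -5.8] T [-0.06  0.02 -0.01] w 28.4 q [ 0.18  0.62  1.47 -0.    1.05  1.81]
turn x -0.000 shift after turn [0.1 0.5 1. ]  world d [ 0.5 -1.  -0.1]
```

```bash
python3 -m pendant '[0.7,0,0,0,0,0,22, 0.5,0,0,0,0,0,22, 0,0,0,0,0,0,22]';python3 -m pendant '[0.6,0,0,0,0,0,22, 0.4,0,0,0,0,0,22, 0,0,0,0,0,0,22]'; python3 -c "
from h import *
st()"
```

```text
clock: 27.08
tool_pos: [577.4, 182.5, 115.4]
orientation: [1.256, 1.178, -1.255]
contact_force: [-4.0, -0.7, 6.3]
grip_width: 28.3
clock: 27.45
tool_pos: [577.4, 182.6, 115.4]
orientation: [1.256, 1.178, -1.254]
contact_force: [-6.9, -1.7, 12.3]
grip_width: 28.1
t27.45 pos [577.4 182.6 115.4] zang -1.634 tilt [ 0.001 -0.    -1.   ] F [-6.9 -1.7 12.3] T [-0.35  1.16 -0.03] w 28.1 q [ 0.18  0.62  1.47 -0.    1.05  1.81]
```

```bash
python3 -m pendant '[-1,0,0,0,0,0,32, 0,0,0,0,0,0,45, 0,0,0,0,0,0,50, 0,0,0,0,0,0,50, -10,0,0,0,0,0,50, -30,0,0,0,0,0,50, -40,0,0,0,0,0,50, -40,0,0,0,0,0,50, -40,0,0,0,0,0,50, -30,0,0,0,0,0,50]'; python3 -c "
from h import *
st(); shot('scene','s13'); crop('s13',250,420,230,350,4,'c23')"
```

```text
clock: 28.7
tool_pos: [577.5, 182.6, 307.3]
orientation: [1.257, 1.177, -1.253]
contact_force: [0.6, 0.3, -0.6]
grip_width: 50.3
t28.70 pos [577.5 182.6 307.3] zang -1.634 tilt [ 0.003  0.    -1.   ] F [ 0.6  0.3 -0.6] T [ 0.02 -0.   -0.03] w 50.3 q [ 0.18  0.46  1.2  -0.    1.48  1.81]
```

View pics/c23.png

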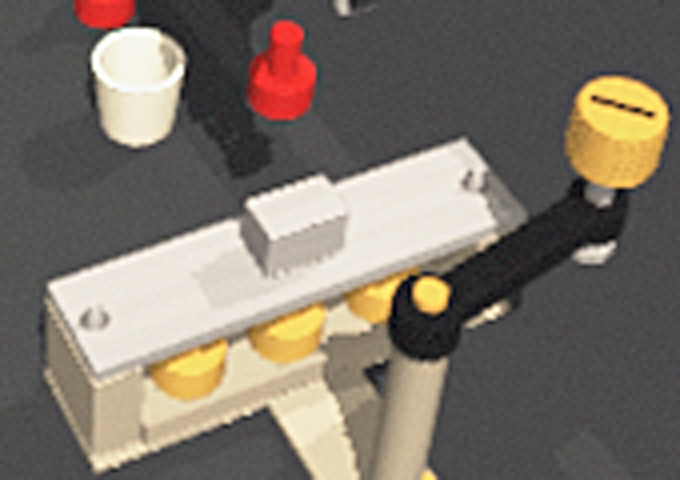

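The plate is flush: its top plane sits on the shoulders, with a pin visible in each hole at crop (95,318) and (475,180). Next I'll measure the screw head.

Run:
```python
from h import *
p,d=shot('top','t13')
for n,f in(('top','t13'),('scene','s13')):
    p=cv2.imread(f"pics/{f}.png"); m=colmask(p,"brass"); x,y=466.,286.
    for zc in(214,216.5):
        x,y=466.,286.
        for it in range(5):
            P=cyl(x,y,22,zc-17.5,zc+17.5); c,a=cyl_c(n,[P]); q=proj(n,P); lo=q.min(0).astype(int)-4; hi=q.max(0).astype(int)+6
            sub=m[lo[1]:hi[1],lo[0]:hi[0]]; v,u=np.nonzero(sub); cm=np.array([u.mean()+lo[0],v.mean()+lo[1]])
            w=atz(n,*cm,zc)-atz(n,*c,zc); x+=w[0];y+=w[1]
        print(n,zc,round(x,1),round(y,1),len(u),a)
    X=cloud(n,np.load(f"pics/{f}.npy")); k=(abs(X[...,0]-466)<14)&(abs(X[...,1]-286)<14)&(X[...,2]>225); print("top z",np.median(X[k][:,2]),k.sum())
    k=(abs((X[...,:2]-SEAT)@CX)<120)&(abs((X[...,:2]-SEAT)@CX)>35)&(abs((X[...,:2]-SEAT)@CY)<26)&(X[...,2]>70)&(X[...,2]<110)
    A=np.c_[X[k][:,:2]-SEAT,np.ones(k.sum())]; co=np.linalg.lstsq(A,X[k][:,2],rcond=None)[0]; print("plate plane",co.round(4),k.sum())
```

```text
top 214 467.3 284.5 215 230.4375
top 216.5 467.2 283.8 215 231.1875
top z 233.34231233497079 83
plate plane [ 1.80000e-03 -7.10000e-03  8.31118e+01] 625
scene 214 464.3 285.3 564 579.8125
scene 216.5 466.3 287.0 564 581.875
top z 233.01291610031006 140
plate plane [ 5.00000e-04 -2.40000e-03  8.31353e+01] 1313
```

```bash
python3 -m pendant '[0,0,0,-0.183,0,0,70, 0,0,0,-0.183,0,0,70, 0,0,0,-0.183,0,0,70, 0,0,0,-0.183,0,0,70, 0,0,0,-0.183,0,0,70, 0,0,0,-0.183,0,0,70, 0,0,0,-0.183,0,0,70, 0,0,0,-0.183,0,0,70, 0,0,0,-0.183,0,0,70, 0,0,0,-0.183,0,0,70]'
python3 -m pendant '[0,0,0,-0.183,0,0,70, 0,0,0,-0.183,0,0,70, 0,0,0,-0.183,0,0,70, 0,0,0,-0.183,0,0,70, 0,0,0,-0.183,0,0,70, 0,0,0,-0.183,0,0,70, 0,0,0,-0.183,0,0,70, 0,0,0,-0.183,0,0,70, 0,0,0,-0.183,0,0,70, 0,0,0,-0.183,0,0,70]'
python3 -m pendant '[0,0,0,-0.183,0,0,70, 0,0,0,-0.183,0,0,70, 0,0,0,-0.183,0,0,70, 0,0,0,-0.183,0,0,70, 0,0,0,-0.183,0,0,70, 0,0,0,-0.183,0,0,70, 0,0,0,0,0,0,70]'
python3 -c "
from h import *
plan([466.8,285.5,300])"
```

```text
clock: 30.05
tool_pos: [577.0, 182.5, 303.5]
orientation: [-0.159, 1.566, 0.158]
contact_force: [0.2, -0.6, 0.7]
grip_width: 70.1
clock: 31.3
tool_pos: [577.0, 182.5, 303.5]
orientation: [-1.54, 0.956, 1.542]
contact_force: [0.4, 0.2, 0.7]
grip_width: 69.6
clock: 32.17
tool_pos: [577.1, 182.5, 303.6]
orientation: [-2.211, 0.022, 2.213]
contact_force: [0.1, 0.2, 0.0]
grip_width: 70.1
t32.17 pos [577.1 182.5 303.6] zang 3.122 tilt [-0.001 -0.    -1.   ] F [0.1 0.2 0. ] T [-0.02 -0.01 -0.05] w 70.1 q [ 0.18  0.47  1.2  -0.    1.48 -2.94]
turn x -0.000 shift after turn [   3.7 -100.9  112.2]  world d [-110.3  103.    -3.6]
```

```bash
python3 -m pendant '[0,-33.6,37.4,0,0,0,70, 0,-33.6,37.4,0,0,0,70, 0,-33.7,37.4,0,0,0,70, 20,0,0,0,0,0,70, 20,0,0,0,0,0,70, 0,0,0,0,0,0,70]'
python3 -c "
from h import *
plan([466.8,285.5,227]);shot('scene','s14'); crop('s14',300,480,170,310,4,'c24');shot('top','t14'); crop('t14',120,240,170,290,5,'c25')"
```

```text
clock: 32.92
tool_pos: [466.0, 285.2, 262.8]
orientation: [-2.208, 0.025, 2.216]
contact_force: [-0.1, -0.5, 0.2]
grip_width: 70.1
t32.92 pos [466.  285.2 262.8] zang 3.121 tilt [-0.003 -0.002 -1.   ] F [-0.1 -0.5  0.2] T [ 0.05 -0.02  0.05] w 70.1 q [ 0.41  0.38  1.45 -0.    1.32 -2.71]
turn x -0.000 shift after turn [35.8 -0.4 -0.9]  world d [  0.8   0.3 -35.8]
```

View pics/c24.png

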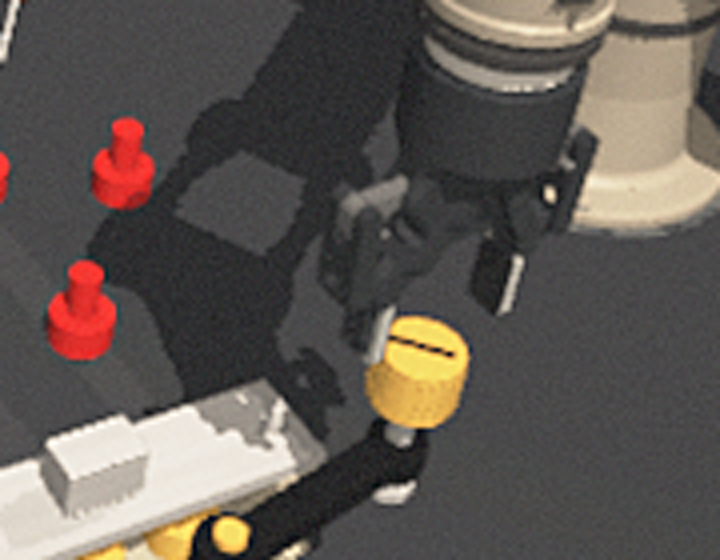

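```bash
python3 -c "
from h import *
for P in((466,285.2,240),(501,285,240),(431,285,240),(466.8,285.5,234)):
  u=proj('scene',np.array(P)); print(P,((u+.4-[300,170])*4).round(0))"
```

```text
(466, 285.2, 240) [424. 335.]
(501, 285, 240) [367. 358.]
(431, 285, 240) [478. 312.]
(466.8, 285.5, 234) [420. 345.]
```

View pics/c25.png

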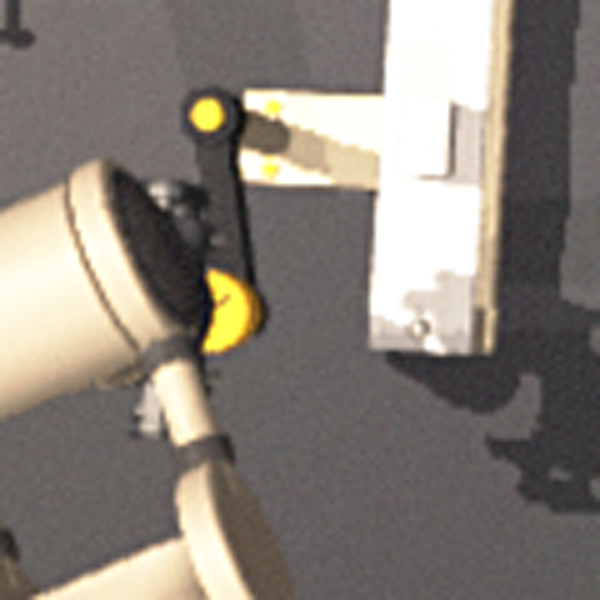

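```bash
python3 -m pendant '[12,0,0,0,0,0,70, 12,0,0,0,0,0,70, 8,0,0,0,0,0,70, 0,0,0,0,0,0,70]'
python3 -c "
from h import *
plan([466.8,285.5,227]);shot('scene','s15'); crop('s15',300,480,170,310,4,'c26')"
```

```text
clock: 33.52
tool_pos: [466.6, 285.2, 231.5]
orientation: [-2.211, 0.021, 2.215]
contact_force: [-0.2, 0.1, -0.1]
grip_width: 69.9
t33.52 pos [466.6 285.2 231.5] zang 3.124 tilt [-0.002 -0.001 -1.   ] F [-0.2  0.1 -0.1] T [ 0.02  0.02 -0.05] w 69.9 q [ 0.41  0.4   1.5  -0.    1.24 -2.72]
turn x -0.000 shift after turn [ 4.5 -0.3 -0.2]  world d [ 0.2  0.3 -4.5]
```

View pics/c26.png

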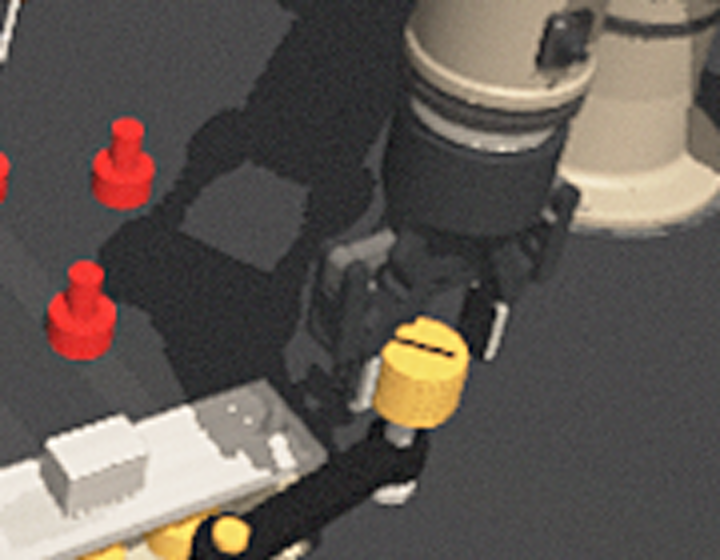

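```bash
python3 -m pendant '[4,0,0,0,0,0,60, 0,0,0,0,0,0,50, 0,0,0,0,0,0,38, 0,0,0,0,0,0,38, 0,0,0,0,0,0,38, 0,0,0,0,0,0,38]' 40
python3 -c "
from h import *
s,M=st(); P=SEAT+[0,0.6]+120*CY; h=np.array([466.8,285.4]); t0=np.arctan2(h[1]-P[1],h[0]-P[0]); tend=YAW-np.pi/2
print(P,np.linalg.norm(h-P),t0,tend)
tend%=2*np.pi; t0%=2*np.pi
ts=np.linspace(t0,tend,11); r=120
pos=np.stack([P[0]+r*np.cos(ts),P[1]+r*np.sin(ts)],1); pos[0]=h
d=np.diff(pos,axis=0); print(pos.round(1)); print(np.c_[d@M[:2,1],d@M[:2,2]].round(1))"
```

```text
clock: 34.33
tool_pos: [466.5, 285.5, 228.7]
orientation: [-2.212, 0.019, 2.213]
contact_force: [-5.0, -0.4, 6.4]
grip_width: 42.9
t34.33 pos [466.5 285.5 228.7] zang 3.124 tilt [-0.001 -0.    -1.   ] F [-5.  -0.4  6.4] T [-0.11  0.92 -0.03] w 42.9 q [ 0.41  0.41  1.51  0.    1.23 -2.72]
[585.35500005 301.86193875] 119.69245366757296 -3.003620008193022 -1.6337963267948965
[[466.8 285.4]
 [469.9 269.3]
 [475.4 253.8]
 [483.  239.3]
 [492.5 225.9]
 [503.7 213.9]
 [516.5 203.6]
 [530.6 195.1]
 [545.7 188.6]
 [561.5 184.3]
 [577.8 182.1]]
[[ 16.1  -3.3]
 [ 15.4  -5.8]
 [ 14.4  -7.8]
 [ 13.2  -9.7]
 [ 11.8 -11.5]
 [ 10.1 -13. ]
 [  8.2 -14.2]
 [  6.2 -15.2]
 [  4.1 -15.9]
 [  1.9 -16.3]]
```

```bash
python3 -m pendant '[0.1,8,-1.6,0,0,0,38, 0.1,8.1,-1.7,0,0,0,38, 0.1,7.7,-2.8,0,0,0,38, 0.1,7.7,-3,0,0,0,38, 0.1,7.2,-3.8,0,0,0,38, 0.1,7.2,-4,0,0,0,38, 0.1,6.6,-4.8,0,0,0,38, 0.1,6.6,-4.9,0,0,0,38]'
python3 -c "
from h import *
st()"
```

```text
clock: 35.33
tool_pos: [492.5, 225.6, 228.0]
orientation: [-2.213, 0.019, 2.213]
contact_force: [-3.8, 0.4, 5.3]
grip_width: 42.7
t35.33 pos [492.5 225.6 228. ] zang 3.124 tilt [ 0. -0. -1.] F [-3.8  0.4  5.3] T [-0.    0.69  0.05] w 42.7 q [ 0.29  0.4   1.52 -0.    1.22 -2.84]
```

Swinging smoothly with low force, so I'll continue.

```bash
python3 -m pendant '[0.1,5.9,-5.7,0,0,0,38, 0.1,5.9,-5.8,0,0,0,38, 0.1,5,-6.5,0,0,0,38, 0.1,5.1,-6.5,0,0,0,38, 0.1,4.1,-7.1,0,0,0,38, 0.1,4.1,-7.1,0,0,0,38, 0.1,3.1,-7.6,0,0,0,38, 0.1,3.1,-7.6,0,0,0,38, 0.1,2,-7.9,0,0,0,38, 0.1,2.1,-8,0,0,0,38]'
python3 -m pendant '[0,1,-8.1,0,0,0,38, 0,0.9,-7,0,0,0,38, 0,0,0,0,0,0,38]'
python3 -c "
from h import *
plan([577.8,182.1,228])"
```

```text
clock: 36.58
tool_pos: [562.3, 183.9, 227.2]
orientation: [-2.214, 0.02, 2.211]
contact_force: [-1.8, 1.1, 5.1]
grip_width: 43.2
clock: 36.95
tool_pos: [578.0, 181.9, 227.1]
orientation: [-2.216, 0.02, 2.209]
contact_force: [0.3, -0.1, 3.5]
grip_width: 43.2
t36.95 pos [578.  181.9 227.1] zang 3.124 tilt [ 0.003  0.    -1.   ] F [ 0.3 -0.1  3.5] T [-0.03 -0.21  0.03] w 43.2 q [ 0.18  0.51  1.34 -0.    1.29 -2.94]
turn x -0.000 shift after turn [-0.9 -0.2  0.2]  world d [-0.2  0.2  0.9]
```

```bash
python3 -m pendant '[0,0,-1,0,0,0,38, 0,0,-1,0,0,0,38, 0,0,0,0,0,0,38]'
python3 -m pendant '[0,0,-1,0,0,0,38, 0,0,0,0,0,0,38]'
python3 -c "
from h import *
st()"
```

```text
clock: 37.33
tool_pos: [578.5, 181.9, 227.0]
orientation: [-2.213, 0.02, 2.213]
contact_force: [-3.1, -0.6, 7.2]
grip_width: 43.0
clock: 37.58
tool_pos: [578.7, 182.0, 226.9]
orientation: [-2.211, 0.02, 2.215]
contact_force: [-6.3, -0.8, 8.0]
grip_width: 43.1
t37.58 pos [578.7 182.  226.9] zang 3.124 tilt [-0.002 -0.    -1.   ] F [-6.3 -0.8  8. ] T [-0.13  1.04  0.05] w 43.1 q [ 0.18  0.52  1.33 -0.    1.3  -2.95]
```

```bash
python3 -c "
from h import *
shot('scene','s16'); crop('s16',240,420,180,350,4,'c27')
shot('top','t16'); crop('t16',120,260,130,280,4,'c28')"
```

```text
(no output)
```

View pics/c27.png

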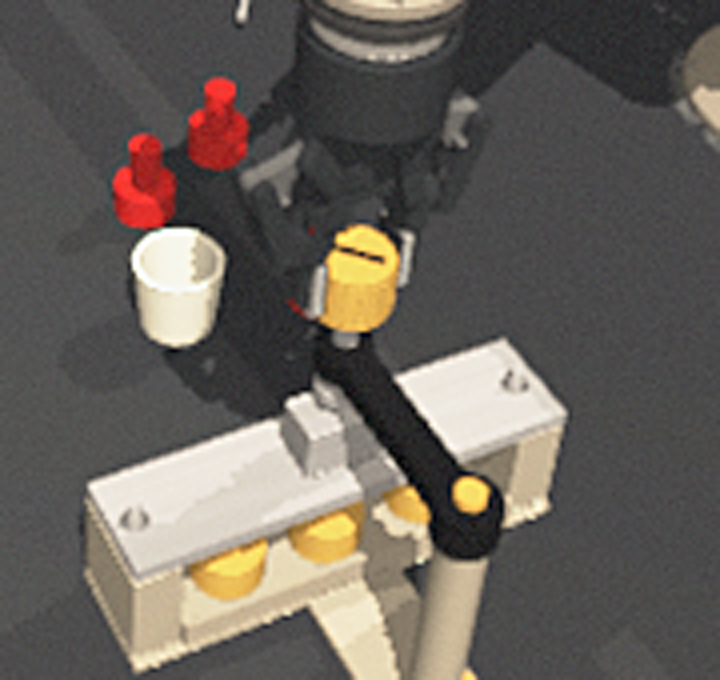

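View pics/c28.png

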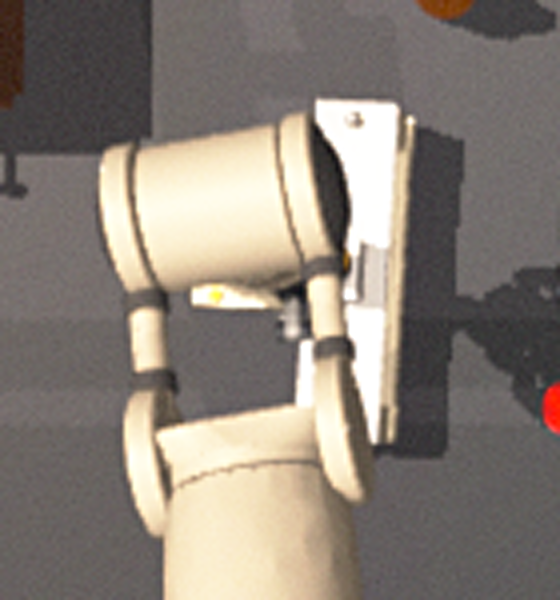

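```bash
python3 -m pendant '[0.2,0,1.5,0.183,0,0,38, 0.22,0,0,0.183,0,0,38, 0.22,0,0,0.183,0,0,38, 0.22,0,0,0.183,0,0,38]' 50
python3 -c "
from h import *
st()"
```

```text
clock: 38.17
tool_pos: [577.7, 182.1, 226.2]
orientation: [-1.779, 0.706, 1.78]
contact_force: [-3.8, -1.2, 6.4]
grip_width: 42.6
t38.17 pos [577.7 182.1 226.2] zang 2.386 tilt [-0. -0. -1.] F [-3.8 -1.2  6.4] T [-0.02  0.69  0.04] w 42.6 q [ 0.18  0.51  1.34 -0.    1.29 -2.21]
```

```bash
python3 -m pendant '[0.22,0,0,0.183,0,0,38, 0.22,0,0,0.183,0,0,38, 0.22,0,0,0.183,0,0,38, 0.22,0,0,0.183,0,0,38, 0.22,0,0,0.183,0,0,38, 0.22,0,0,0.183,0,0,38, 0.22,0,0,0.183,0,0,38, 0.22,0,0,0.183,0,0,38, 0.22,0,0,0.183,0,0,38, 0.22,0,0,0.183,0,0,38]'
python3 -c "
from h import *
st()"
```

```text
clock: 39.42
tool_pos: [577.5, 183.6, 224.0]
orientation: [-0.434, 1.526, 0.438]
contact_force: [-3.9, 5.8, 6.3]
grip_width: 42.7
t39.42 pos [577.5 183.6 224. ] zang 0.557 tilt [-0.001  0.002 -1.   ] F [-3.9  5.8  6.3] T [0.81 0.74 0.07] w 42.7 q [ 0.18  0.52  1.34  0.    1.29 -0.38]
```

```bash
python3 -m pendant '[0.22,0,0,0.183,0,0,38, 0.22,0,0,0.183,0,0,38, 0.22,0,0,0.183,0,0,38, 0.22,0,0,0.183,0,0,38, 0.22,0,0,0.183,0,0,38, 0.22,0,0,0.183,0,0,38, 0.22,0,0,0.183,0,0,38, 0.22,0,0,0.183,0,0,38, 0.22,0,0,0.183,0,0,38]'
python3 -c "
from h import *
st()"
python3 -m pendant '[0.22,0,0,0.183,0,0,38, 0.22,0,0,0.183,0,0,38, 0.22,0,0,0.183,0,0,38, 0.22,0,0,0.183,0,0,38, 0.22,0,0,0.183,0,0,38, 0.22,0,0,0.183,0,0,38, 0.22,0,0,0.183,0,0,38, 0.22,0,0,0.183,0,0,38, 0,0,0,0,0,0,38]'
python3 -c "
from h import *
st()"
```

```text
clock: 40.55
tool_pos: [578.9, 183.6, 222.1]
orientation: [0.852, 1.398, -0.845]
contact_force: [1.0, 4.9, 4.4]
grip_width: 42.5
t40.55 pos [578.9 183.6 222.1] zang -1.091 tilt [ 0.003  0.003 -1.   ] F [1.  4.9 4.4] T [ 1.05 -0.13  0.06] w 42.5 q [0.18 0.52 1.34 0.   1.28 1.27]
clock: 41.68
tool_pos: [578.9, 182.2, 220.3]
orientation: [1.887, 0.574, -1.882]
contact_force: [1.2, 0.7, 4.9]
grip_width: 42.8
t41.67 pos [578.9 182.2 220.3] zang -2.550 tilt [ 0.002  0.    -1.   ] F [1.2 0.7 4.9] T [ 0.19 -0.24 -0.05] w 42.8 q [ 0.18  0.52  1.34 -0.    1.28  2.73]
```

```bash
python3 -m pendant '[0,0,0,0,0,0,65, 0,0,0,0,0,0,65, 0,0,0,0,0,0,65, 0,0,0,-0.183,0,0,65, 0,0,0,-0.183,0,0,65, 0,0,0,-0.183,0,0,65, 0,0,0,-0.183,0,0,65, 0,0,0,-0.183,0,0,65, 0,0,0,-0.183,0,0,65, 0,0,0,-0.183,0,0,65]'
python3 -c "
from h import *
plan([577.8,182.2,220])"
```

```text
clock: 42.92
tool_pos: [578.0, 182.0, 219.5]
orientation: [0.978, 1.34, -0.979]
contact_force: [-0.6, -0.4, 0.2]
grip_width: 65.1
t42.92 pos [578.  182.  219.5] zang -1.262 tilt [-0. -0. -1.] F [-0.6 -0.4  0.2] T [-0.03  0.   -0.02] w 65.1 q [ 0.18  0.52  1.34 -0.    1.28  1.44]
turn x -0.000 shift after turn [-0.5 -0.2 -0.3]  world d [-0.2  0.2  0.5]
```

```bash
python3 -m pendant '[0,0,0,-0.183,0,0,65, 0,0,0,-0.183,0,0,65, 0,0,0,-0.183,0,0,65, 0,0,0,-0.183,0,0,65, 0,0,0,-0.183,0,0,65, 0,0,0,-0.183,0,0,65, 0,0,0,-0.183,0,0,65, 0,0,0,-0.183,0,0,65, 0,0,0,-0.183,0,0,65, 0,0,0,-0.183,0,0,65]'
python3 -m pendant '[0,0,0,-0.183,0,0,65, 0,0,0,-0.183,0,0,65, 0,0,0,-0.183,0,0,65, 0,0,0,-0.183,0,0,65, 0,0,0,-0.183,0,0,65, 0,0,0,-0.183,0,0,65, 0,0,0,-0.183,0,0,65, 0,0,0,-0.183,0,0,65, 0,0,0,-0.183,0,0,65, 0,0,0,-0.183,0,0,65]'
python3 -m pendant '[0,0,0,-0.183,0,0,65, 0,0,0,-0.183,0,0,65, 0,0,0,-0.183,0,0,65, 0,0,0,0,0,0,65]'
python3 -c "
from h import *
plan([577.8,182.2,220]); shot('scene','s17'); crop('s17',240,420,180,350,4,'c29')
X=cloud('scene',np.load('pics/s17.npy')); k=(abs(X[...,0]-577.8)<14)&(abs(X[...,1]-182)<14)&(X[...,2]>205)&(X[...,2]<245); print(np.percentile(X[k][:,2],[5,25,50,75,95]))"
```

```text
clock: 44.18
tool_pos: [578.1, 182.0, 219.6]
orientation: [-0.445, 1.525, 0.445]
contact_force: [0.9, 0.4, 0.5]
grip_width: 65.2
clock: 45.42
tool_pos: [578.0, 182.0, 219.5]
orientation: [-1.787, 0.697, 1.788]
contact_force: [0.4, 0.1, -0.1]
grip_width: 65.3
clock: 45.92
tool_pos: [578.1, 182.0, 219.5]
orientation: [-2.115, 0.215, 2.116]
contact_force: [-0.7, -0.1, 0.0]
grip_width: 65.1
t45.92 pos [578.1 182.  219.5] zang 2.940 tilt [-0. -0. -1.] F [-0.7 -0.1  0. ] T [ 0.01  0.05 -0.  ] w 65.1 q [ 0.18  0.52  1.34 -0.    1.28 -2.76]
turn x -0.000 shift after turn [-0.5 -0.1  0.3]  world d [-0.3  0.2  0.5]
[222.93496856 223.82828682 224.6155255  225.32524433 226.94461871]
```

View pics/c29.png

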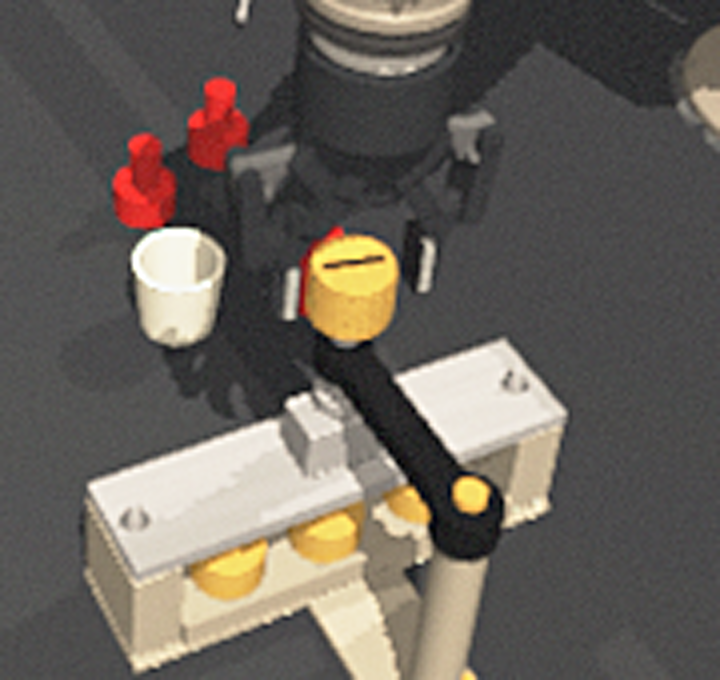

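Head top is at about 225 mm, so roughly 8 rad turned. Second stroke.

```bash
python3 -m pendant '[0,0,0,0,0,0,38, 0,0,0,0,0,0,38, 0,0,0,0,0,0,38, 0.2,0,0,0.183,0,0,38, 0.22,0,0,0.183,0,0,38, 0.22,0,0,0.183,0,0,38, 0.22,0,0,0.183,0,0,38, 0.22,0,0,0.183,0,0,38, 0.22,0,0,0.183,0,0,38, 0.22,0,0,0.183,0,0,38]' 50
python3 -m pendant '[0.22,0,0,0.183,0,0,38, 0.22,0,0,0.183,0,0,38, 0.22,0,0,0.183,0,0,38, 0.22,0,0,0.183,0,0,38, 0.22,0,0,0.183,0,0,38, 0.22,0,0,0.183,0,0,38, 0.22,0,0,0.183,0,0,38, 0.22,0,0,0.183,0,0,38, 0.22,0,0,0.183,0,0,38, 0.22,0,0,0.183,0,0,38]'
python3 -c "
from h import *
st()"
```

```text
clock: 47.22
tool_pos: [577.4, 182.9, 218.4]
orientation: [-1.269, 1.169, 1.272]
contact_force: [-4.3, 2.4, 3.6]
grip_width: 42.8
clock: 48.48
tool_pos: [578.2, 183.7, 216.3]
orientation: [0.14, 1.566, -0.136]
contact_force: [-0.5, 5.7, 0.9]
grip_width: 42.5
t48.48 pos [578.2 183.7 216.3] zang -0.176 tilt [ 0.001  0.003 -1.   ] F [-0.5  5.7  0.9] T [1.01 0.06 0.05] w 42.5 q [0.18 0.52 1.35 0.   1.27 0.36]
```

```bash
python3 -m pendant '[0.22,0,0,0.183,0,0,38, 0.22,0,0,0.183,0,0,38, 0.22,0,0,0.183,0,0,38, 0.22,0,0,0.183,0,0,38, 0.22,0,0,0.183,0,0,38, 0.22,0,0,0.183,0,0,38, 0.22,0,0,0.183,0,0,38, 0.22,0,0,0.183,0,0,38, 0.22,0,0,0.183,0,0,38, 0.22,0,0,0.183,0,0,38]'
python3 -c "
from h import *
st()"
```

```text
clock: 49.72
tool_pos: [578.8, 182.6, 214.1]
orientation: [1.524, 0.97, -1.52]
contact_force: [1.3, 1.4, 0.4]
grip_width: 43.0
t49.73 pos [578.8 182.6 214.1] zang -2.006 tilt [ 0.002  0.001 -1.   ] F [1.3 1.4 0.4] T [ 0.34 -0.28  0.02] w 43.0 q [0.18 0.52 1.35 0.   1.26 2.19]
```

```bash
python3 -m pendant '[0.22,0,0,0.183,0,0,38, 0.22,0,0,0.183,0,0,38, 0.22,0,0,0.183,0,0,38, 0.22,0,0,0.15,0,0,38, 0,0,0,0,0,0,38]'
python3 -c "
from h import *
st()"
python3 -m pendant '[0,0,0,0,0,0,65, 0,0,0,0,0,0,65, 0,0,0,0,0,0,65, 0,0,0,-0.183,0,0,65, 0,0,0,-0.183,0,0,65, 0,0,0,-0.183,0,0,65, 0,0,0,-0.183,0,0,65, 0,0,0,-0.183,0,0,65, 0,0,0,-0.183,0,0,65, 0,0,0,-0.183,0,0,65]'
python3 -m pendant '[0,0,0,-0.183,0,0,65, 0,0,0,-0.183,0,0,65, 0,0,0,-0.183,0,0,65, 0,0,0,-0.183,0,0,65, 0,0,0,-0.183,0,0,65, 0,0,0,-0.183,0,0,65, 0,0,0,-0.183,0,0,65, 0,0,0,-0.183,0,0,65, 0,0,0,-0.183,0,0,65, 0,0,0,0,0,0,65]'
python3 -c "
from h import *
plan([577.8,182.2,210]); shot('scene','s18'); crop('s18',240,420,180,350,4,'c30')
X=cloud('scene',np.load('pics/s18.npy')); k=(abs(X[...,0]-577.8)<14)&(abs(X[...,1]-182)<14)&(X[...,2]>205)&(X[...,2]<245); print(np.percentile(X[k][:,2],[5,25,50,75,95]))"
```

```text
clock: 50.35
tool_pos: [578.4, 182.2, 213.3]
orientation: [1.977, 0.445, -1.975]
contact_force: [-1.4, 1.0, 3.1]
grip_width: 42.6
t50.35 pos [578.4 182.2 213.3] zang -2.698 tilt [ 0.001  0.    -1.   ] F [-1.4  1.   3.1] T [-0.01 -0.03 -0.04] w 42.6 q [0.18 0.52 1.35 0.   1.26 2.88]
clock: 51.6
tool_pos: [578.1, 182.0, 212.8]
orientation: [1.091, 1.28, -1.091]
contact_force: [-0.4, -0.9, -1.2]
grip_width: 64.7
clock: 52.85
tool_pos: [578.1, 182.0, 212.9]
orientation: [-0.179, 1.564, 0.179]
contact_force: [-0.1, -0.8, -0.0]
grip_width: 65.3
t52.85 pos [578.1 182.  212.9] zang 0.228 tilt [-0. -0. -1.] F [-0.1 -0.8 -0. ] T [0.02 0.02 0.03] w 65.3 q [ 0.18  0.53  1.35 -0.    1.26 -0.05]
turn x -0.000 shift after turn [ 2.9  0.3 -0.3]  world d [-0.3  0.2 -2.9]
[215.64174199 216.73254937 217.69354883 218.63807828 219.75561895]
```

View pics/c30.png

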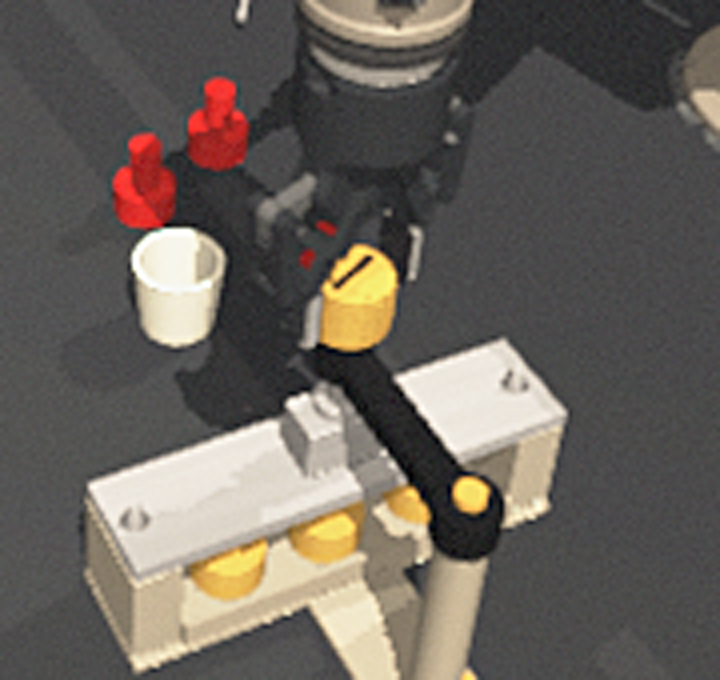

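About 13.8 rad in, with the foot just on the boss. Final stroke, watching the torque.

```bash
python3 -m pendant '[0,0,0,0,0,0,38, 0,0,0,0,0,0,38, 0,0,0,0,0,0,38, 0.2,0,0,0.183,0,0,38, 0.22,0,0,0.183,0,0,38, 0.22,0,0,0.183,0,0,38, 0.22,0,0,0.183,0,0,38, 0.22,0,0,0.183,0,0,38, 0.22,0,0,0.183,0,0,38, 0.22,0,0,0.183,0,0,38]' 50
python3 -c "
from h import *
st()"
python3 -m pendant '[0.22,0,0,0.183,0,0,38, 0.22,0,0,0.183,0,0,38]'
python3 -c "
from h import *
st()"
```

```text
clock: 54.15
tool_pos: [577.2, 182.5, 211.7]
orientation: [0.824, 1.411, -0.824]
contact_force: [-4.2, 1.3, 3.8]
grip_width: 42.7
t54.15 pos [577.2 182.5 211.7] zang -1.058 tilt [-0.002  0.001 -1.   ] F [-4.2  1.3  3.8] T [0.29 0.69 0.07] w 42.7 q [0.18 0.53 1.36 0.   1.26 1.24]
clock: 54.4
tool_pos: [577.2, 182.8, 211.3]
orientation: [1.1, 1.277, -1.101]
contact_force: [-3.9, 1.7, 4.2]
grip_width: 42.9
t54.40 pos [577.2 182.8 211.3] zang -1.424 tilt [-0.002  0.001 -1.   ] F [-3.9  1.7  4.2] T [0.53 0.72 0.06] w 42.9 q [0.18 0.53 1.36 0.   1.26 1.6 ]
```

```bash
for i in 1; do python3 -m pendant '[0.2,0,0,0.12,0,0,38]'; python3 -c "
from h import *
st()"; python3 -m pendant '[0.1,0,0,0.1,0,0,38, 0,0,0,0,0,0,38]'; python3 -c "
from h import *
st()"; python3 -m pendant '[0,0,0,0.1,0,0,38, 0,0,0,0,0,0,38]'; python3 -c "
from h import *
st()";done
```

```text
clock: 54.52
tool_pos: [577.2, 182.9, 211.1]
orientation: [1.189, 1.225, -1.189]
contact_force: [-4.2, 1.6, 4.5]
grip_width: 42.7
t54.52 pos [577.2 182.9 211.1] zang -1.543 tilt [-0.002  0.001 -1.   ] F [-4.2  1.6  4.5] T [0.51 0.75 0.06] w 42.7 q [0.18 0.53 1.36 0.   1.26 1.72]
clock: 54.78
tool_pos: [577.2, 183.0, 211.0]
orientation: [1.26, 1.178, -1.26]
contact_force: [-4.9, 3.0, 3.9]
grip_width: 42.8
t54.77 pos [577.2 183.  211. ] zang -1.639 tilt [-0.002  0.001 -1.   ] F [-4.9  3.   3.9] T [ 0.6   0.75 -0.06] w 42.8 q [0.18 0.53 1.36 0.   1.26 1.82]
clock: 55.02
tool_pos: [577.2, 183.1, 211.0]
orientation: [1.332, 1.127, -1.333]
contact_force: [-4.4, 3.2, 4.1]
grip_width: 42.4
t55.02 pos [577.2 183.1 211. ] zang -1.739 tilt [-0.002  0.002 -1.   ] F [-4.4  3.2  4.1] T [ 0.61  0.63 -0.03] w 42.4 q [0.18 0.53 1.36 0.   1.26 1.92]
```

```bash
python3 -m pendant '[0,0,0,0.12,0,0,38]'; python3 -c "
from h import *
st()"; python3 -m pendant '[0,0,0,0.12,0,0,38]'; python3 -c "
from h import *
st()"; python3 -m pendant '[0,0,0,0.12,0,0,38]'; python3 -c "
from h import *
st()"
```

```text
clock: 55.15
tool_pos: [577.1, 183.1, 210.9]
orientation: [1.417, 1.061, -1.419]
contact_force: [-4.6, 3.7, 4.4]
grip_width: 42.5
t55.15 pos [577.1 183.1 210.9] zang -1.858 tilt [-0.002  0.001 -1.   ] F [-4.6  3.7  4.4] T [0.47 0.76 1.91] w 42.5 q [0.18 0.53 1.36 0.   1.26 2.04]
clock: 55.28
tool_pos: [577.5, 182.5, 210.9]
orientation: [1.502, 0.988, -1.504]
contact_force: [-2.6, -0.5, 2.6]
grip_width: 42.8
t55.27 pos [577.5 182.5 210.9] zang -1.979 tilt [-0.001 -0.001 -1.   ] F [-2.6 -0.5  2.6] T [-0.25  0.28  1.47] w 42.8 q [ 0.18  0.53  1.36 -0.    1.26  2.16]
clock: 55.4
tool_pos: [577.5, 181.6, 210.9]
orientation: [1.584, 0.91, -1.588]
contact_force: [-3.4, -5.0, 4.5]
grip_width: 43.0
t55.40 pos [577.5 181.6 210.9] zang -2.099 tilt [-0.001 -0.002 -1.   ] F [-3.4 -5.   4.5] T [-0.99  0.37  1.44] w 43.0 q [ 0.18  0.53  1.36 -0.    1.26  2.28]
```

Torque jumped to 1.9 N m and the grip then slipped at 1.45 N m, so the screw is on its stop. I'll release, retreat and check.

```bash
python3 -m pendant '[0,0,0,0,0,0,65, 0,0,0,0,0,0,65, 0,0,0,0,0,0,65, 0,0,0,0,0,0,65]'; python3 -c "
from h import *
st()"; python3 -m pendant '[-25,0,0,0,0,0,65, -35,0,0,0,0,0,65, -35,0,0,0,0,0,65, -35,0,0,0,0,0,65]'; python3 -c "
from h import *
plan([420,0,330])"
```

```text
clock: 55.9
tool_pos: [578.2, 182.1, 210.6]
orientation: [1.586, 0.912, -1.586]
contact_force: [0.1, -0.5, 0.2]
grip_width: 65.0
t55.90 pos [578.2 182.1 210.6] zang -2.098 tilt [-0.  0. -1.] F [ 0.1 -0.5  0.2] T [-0.01 -0.01 -0.04] w 65.0 q [0.18 0.53 1.36 0.   1.26 2.28]
clock: 56.4
tool_pos: [578.0, 182.1, 341.9]
orientation: [1.586, 0.912, -1.586]
contact_force: [1.0, -0.3, -0.8]
grip_width: 65.2
t56.40 pos [578.  182.1 341.9] zang -2.098 tilt [ 0.  0. -1.] F [ 1.  -0.3 -0.8] T [0.01 0.05 0.  ] w 65.2 q [0.18 0.45 1.12 0.   1.57 2.28]
turn x -0.000 shift after turn [ 11.8 -45.1 236.8]  world d [-158.  -182.1  -11.9]
```

```bash
python3 -m pendant '[0,-9,47,0,0,0,65, 0,-9,47,0,0,0,65, 0,-9,47,0,0,0,65, 0,-9,47,0,0,0,65, 0,-9,47,0,0,0,65, 0,0,0,0,0,0,65, 0,0,0,0,0,0,65]'
python3 - <<'E'
from h import *
st(); shot('scene','s19'); crop('s19',240,420,180,350,4,'c31');shot('top','t19'); crop('t19',140,260,130,270,5,'c32')
for n,f in(('top','t19'),('scene','s19')):
    p=cv2.imread(f"pics/{f}.png"); m=colmask(p,"brass"); zc=199; x,y=577.8,182.
    for it in range(5):
        P=cyl(x,y,22,zc-17.5,zc+17.5); c,a=cyl_c(n,[P]); q=proj(n,P); lo=q.min(0).astype(int)-3; hi=q.max(0).astype(int)+4
        sub=m[lo[1]:hi[1],lo[0]:hi[0]]; v,u=np.nonzero(sub); cm=np.array([u.mean()+lo[0],v.mean()+lo[1]])
        w=atz(n,*cm,zc)-atz(n,*c,zc); x+=w[0];y+=w[1]
    print(n,round(x,1),round(y,1),len(u),a)
    X=cloud(n,np.load(f"pics/{f}.npy")); k=(abs(X[...,0]-577.8)<13)&(abs(X[...,1]-182)<13)&(X[...,2]>205)&(X[...,2]<245); print("head top",np.percentile(X[k][:,2],[25,50,75]))
    k=(abs((X[...,:2]-SEAT)@CX)<120)&(abs((X[...,:2]-SEAT)@CX)>40)&(abs((X[...,:2]-SEAT)@CY)<26)&(X[...,2]>70)&(X[...,2]<110)
    A=np.c_[X[k][:,:2]-SEAT,np.ones(k.sum())]; co=np.linalg.lstsq(A,X[k][:,2],rcond=None)[0]; print("plate plane",co.round(4),k.sum())
    # arm centreline: black pts z 165-172 between pivot and head
    hsv=cv2.cvtColor(p,cv2.COLOR_BGR2HSV); k=(abs(X[...,2]-169)<4)&(abs(X[...,0]-581)<40)&(X[...,1]>208)&(X[...,1]<282)&(hsv[...,2]<90)
    q=X[k]; co=np.polyfit(q[:,1],q[:,0],1); print("arm x=",co.round(3),"dir ang",np.arctan(co[0]).round(3),k.sum())
E
```

```text
clock: 57.28
tool_pos: [421.4, 1.7, 341.0]
orientation: [1.587, 0.911, -1.585]
contact_force: [-0.6, 0.2, -0.2]
grip_width: 65.1
t57.27 pos [421.4   1.7 341. ] zang -2.098 tilt [ 0.001  0.    -1.   ] F [-0.6  0.2 -0.2] T [ 0.01 -0.05  0.  ] w 65.1 q [-0.18  0.09  1.62  0.    1.43  1.92]
top 573.2 183.8 193 215.0
head top [214.35900823 216.02326636 217.56093877]
plate plane [3.60000e-03 4.50000e-03 8.32397e+01] 820
arm x= [7.50000e-02 5.59569e+02] dir ang 0.075 105
scene 573.7 184.4 495 518.375
head top [214.87043899 215.52628482 215.85264782]
plate plane [-5.00000e-04  5.40000e-03  8.31837e+01] 1109
arm x= [9.2000e-02 5.5865e+02] dir ang 0.092 298
```

View pics/c31.png

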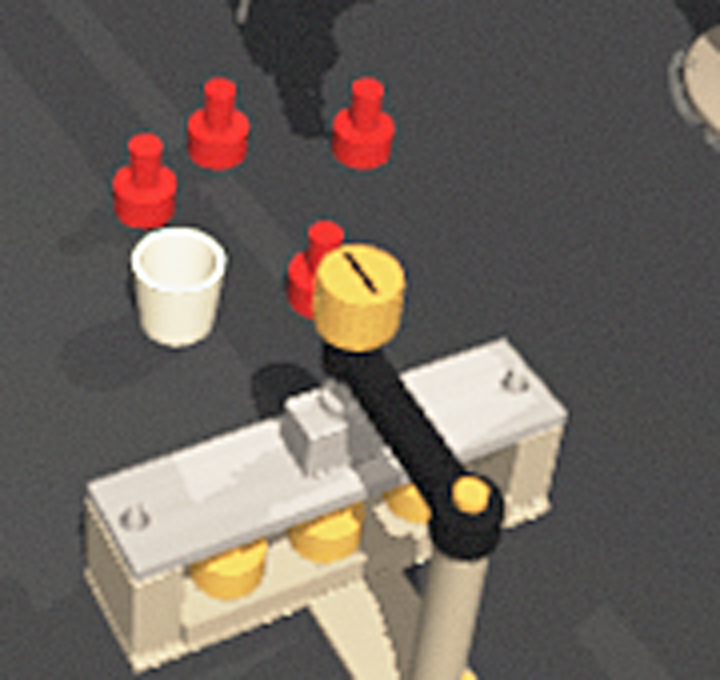

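View pics/c32.png

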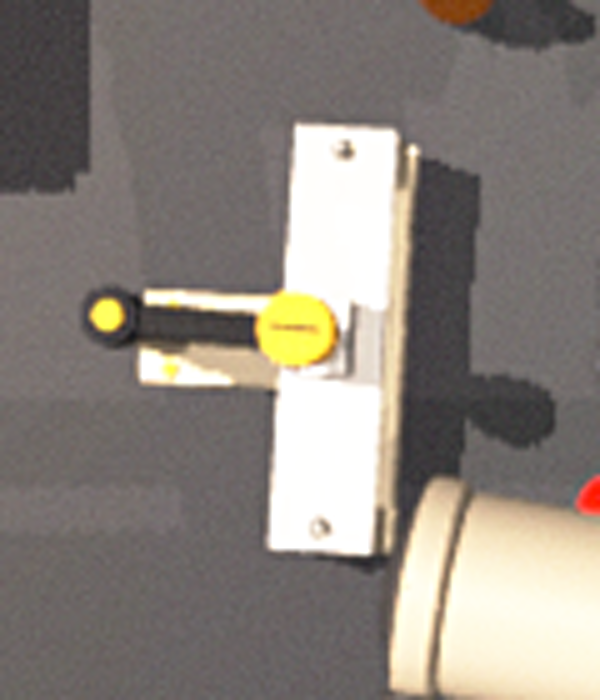

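The screw is home: head top at about 216.3 mm against 216.5 nominal. The plate is flush. But the head sits about 4 mm short in x (573.5 against 578), so the arm was dragged slightly off its stop. I'll nudge it back, pushing through the head's axis.

```bash
python3 -m pendant '[0,0,0,-0.185,0,0,70, 0,0,0,-0.185,0,0,70, 0,0,0,-0.185,0,0,70, 0,0,0,-0.185,0,0,70, 0,0,0,-0.185,0,0,70, 0,0,0,-0.185,0,0,70, 0,0,0,-0.185,0,0,70, 0,0,0,-0.185,0,0,70, 0,0,0,-0.185,0,0,70, 0,0,0,-0.185,0,0,70]'; python3 -m pendant '[0,0,0,-0.185,0,0,70, 0,0,0,0,0,0,70]';python3 -c "
from h import *
plan([574.5,183,300],YAW)"
```

```text
clock: 58.62
tool_pos: [421.6, 2.4, 340.4]
orientation: [0.189, 1.563, -0.188]
contact_force: [0.2, -0.3, 0.4]
grip_width: 69.9
clock: 58.88
tool_pos: [421.5, 2.3, 340.4]
orientation: [0.05, 1.571, -0.05]
contact_force: [-0.1, 0.1, 0.4]
grip_width: 70.1
t58.88 pos [421.5   2.3 340.4] zang -0.063 tilt [-0.  0. -1.] F [-0.1  0.1  0.4] T [-0.05  0.01  0.04] w 70.1 q [-0.18  0.09  1.62  0.    1.43 -0.11]
turn x -0.000 shift after turn [ 40.4 190.  141.3]  world d [153.  180.7 -40.4]
```

```bash
python3 -m pendant '[0,38,28.3,0,0,0,70, 0,38,28.3,0,0,0,70, 0,38,28.3,0,0,0,70, 0,38,28.2,0,0,0,70, 0,38,28.2,0,0,0,70, 0,0,0,0,0,0,70]';python3 -m pendant '[40,0,0,0,0,0,70, 40,0,0,0,0,0,70, 30,0,0,0,0,0,70, 18,0,0,0,0,0,70, 0,0,0,0,0,0,70]';python3 -c "
from h import *
plan([574.5,183,210],YAW)"
```

```text
clock: 59.62
tool_pos: [575.1, 185.2, 338.6]
orientation: [0.05, 1.572, -0.05]
contact_force: [-0.7, -0.0, 0.7]
grip_width: 70.1
clock: 60.25
tool_pos: [573.0, 181.9, 211.4]
orientation: [0.051, 1.573, -0.052]
contact_force: [0.5, 0.4, 0.2]
grip_width: 69.9
t60.25 pos [573.  181.9 211.4] zang -0.065 tilt [-0.003 -0.001 -1.   ] F [0.5 0.4 0.2] T [-0.02 -0.   -0.01] w 69.9 q [ 0.18  0.52  1.37 -0.    1.26  0.25]
turn x -0.002 shift after turn [1.4 1.2 1.4]  world d [ 1.5  1.1 -1.4]
```

```bash
python3 -m pendant '[0,0.6,6,0,0,0,70, 0,0,5,0,0,0,70, 0,0,0,0,0,0,70]';python3 -m pendant '[0,0,1.5,0,0,0,70, 0,0,1.5,0,0,0,70, 0,0,0,0,0,0,70]';python3 -m pendant '[0,0,1.5,0,0,0,70, 0,0,0,0,0,0,70]';python3 -c "
from h import *
st()"
```

```text
clock: 60.62
tool_pos: [585.7, 182.2, 213.3]
orientation: [0.05, 1.569, -0.05]
contact_force: [0.1, 0.0, 0.6]
grip_width: 70.1
clock: 61.0
tool_pos: [587.0, 182.1, 212.9]
orientation: [0.049, 1.573, -0.05]
contact_force: [-6.0, -1.6, 3.5]
grip_width: 69.9
clock: 61.25
tool_pos: [587.5, 182.1, 212.8]
orientation: [0.049, 1.575, -0.05]
contact_force: [-9.3, -0.5, 5.9]
grip_width: 70.0
t61.25 pos [587.5 182.1 212.8] zang -0.063 tilt [-0.005 -0.    -1.   ] F [-9.3 -0.5  5.9] T [-0.03  1.63  0.  ] w 70.0 q [0.18 0.54 1.32 0.   1.28 0.24]
```

```bash
python3 -m pendant '[0,0,1.5,0,0,0,70, 0,0,0,0,0,0,70]';python3 -m pendant '[0,0,1.5,0,0,0,70, 0,0,0,0,0,0,70]';python3 -m pendant '[0,0,1.5,0,0,0,70, 0,0,0,0,0,0,70]';python3 -c "
from h import *
st(); shot('scene','s20'); crop('s20',240,420,180,350,4,'c33')"
```

```text
clock: 61.5
tool_pos: [588.7, 181.9, 212.8]
orientation: [0.049, 1.576, -0.05]
contact_force: [-10.2, -0.6, 6.4]
grip_width: 69.9
clock: 61.75
tool_pos: [590.2, 181.6, 212.8]
orientation: [0.048, 1.576, -0.05]
contact_force: [-9.8, -2.4, 6.5]
grip_width: 70.1
clock: 62.0
tool_pos: [591.7, 181.3, 212.8]
orientation: [0.048, 1.576, -0.05]
contact_force: [-10.3, -1.9, 6.0]
grip_width: 69.8
t62.00 pos [591.7 181.3 212.8] zang -0.062 tilt [-0.006 -0.001 -1.   ] F [-10.3  -1.9   6. ] T [-0.32  1.86  0.15] w 69.8 q [ 0.17  0.55  1.31 -0.    1.29  0.24]
```

View pics/c33.png

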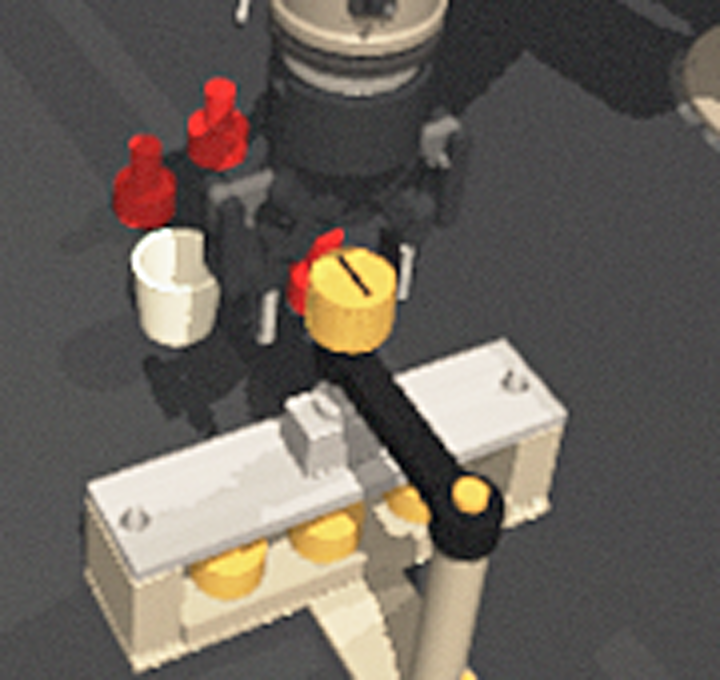

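```bash
python3 -m pendant '[0,0,1.2,0,0,0,70, 0,0,0,0,0,0,70]';python3 -m pendant '[0,0,1,0,0,0,70, 0,0,0,0,0,0,70]';python3 -m pendant '[0,0,1,0,0,0,70, 0,0,0,0,0,0,70]'
```

```text
clock: 62.3
tool_pos: [592.3, 181.2, 212.8]
orientation: [0.048, 1.577, -0.05]
contact_force: [-12.2, -3.1, 7.3]
grip_width: 70.2
clock: 62.55
tool_pos: [592.7, 181.2, 212.8]
orientation: [0.048, 1.579, -0.05]
contact_force: [-15.6, -2.1, 8.7]
grip_width: 69.8
clock: 62.8
tool_pos: [593.0, 181.3, 212.7]
orientation: [0.047, 1.581, -0.05]
contact_force: [-16.9, -2.1, 9.6]
grip_width: 70.3
```

```bash
python3 -m pendant '[0,0,1,0,0,0,70, 0,0,0,0,0,0,70, 0,0,-6,0,0,0,70, 0,0,-8,0,0,0,70, 0,0,0,0,0,0,70, -25,0,0,0,0,0,70, -35,0,0,0,0,0,70, -35,0,0,0,0,0,70, -35,0,0,0,0,0,70]';python3 -m pendant '[0,-38,-28,0,0,0,70, 0,-38,-28,0,0,0,70, 0,-38,-28,0,0,0,70, 0,-38,-28,0,0,0,70, 0,-38,-28,0,0,0,70, 0,0,0,0,0,0,70, 0,0,0,0,0,0,70]'
cat > chk.py <<'E'
from h import *
import sys
a=sys.argv[1]
st(); shot('scene','s'+a); crop('s'+a,300,370,220,280,10,'cs'+a);shot('top','t'+a); crop('t'+a,140,260,130,270,5,'ct'+a)
for n,f in(('top','t'+a),('scene','s'+a)):
    p=cv2.imread(f"pics/{f}.png"); m=colmask(p,"brass"); zc=199; x,y=577.8,182.
    for it in range(5):
        P=cyl(x,y,22,zc-17.5,zc+17.5); c,ar=cyl_c(n,[P]); q=proj(n,P); lo=q.min(0).astype(int)-3; hi=q.max(0).astype(int)+4
        sub=m[lo[1]:hi[1],lo[0]:hi[0]]; v,u=np.nonzero(sub); cm=np.array([u.mean()+lo[0],v.mean()+lo[1]])
        w=atz(n,*cm,zc)-atz(n,*c,zc); x+=w[0];y+=w[1]
    print(n,"head",round(x,1),round(y,1),len(u),ar)
    X=cloud(n,np.load(f"pics/{f}.npy")); k=(abs(X[...,0]-x)<13)&(abs(X[...,1]-y)<13)&(X[...,2]>205)&(X[...,2]<245); print("head top",np.percentile(X[k][:,2],[25,50,75]))
    k=(abs((X[...,:2]-SEAT)@CX)<120)&(abs((X[...,:2]-SEAT)@CX)>40)&(abs((X[...,:2]-SEAT)@CY)<26)&(X[...,2]>70)&(X[...,2]<110)
    A=np.c_[X[k][:,:2]-SEAT,np.ones(k.sum())]; co=np.linalg.lstsq(A,X[k][:,2],rcond=None)[0]; print("plate plane",co.round(4),k.sum())
E
python3 chk.py 21
```

```text
clock: 63.92
tool_pos: [584.6, 182.2, 343.9]
orientation: [0.05, 1.569, -0.05]
contact_force: [0.9, 0.5, 0.3]
grip_width: 70.2
clock: 64.8
tool_pos: [433.1, 1.5, 343.0]
orientation: [0.05, 1.569, -0.05]
contact_force: [1.0, -0.3, -0.2]
grip_width: 70.3
t64.80 pos [433.1   1.5 343. ] zang -0.064 tilt [ 0.001  0.    -1.   ] F [ 1.  -0.3 -0.2] T [ 0.03  0.03 -0.07] w 70.3 q [-0.17  0.11  1.59  0.    1.44 -0.11]
top head 578.0 183.4 197 213.625
head top [213.20495695 215.94074023 217.35099485]
plate plane [4.10000e-03 3.70000e-03 8.34769e+01] 817
scene head 578.5 184.3 497 522.125
head top [214.75698965 215.46307055 216.23648541]
plate plane [-1.00000e-04  1.90000e-03  8.31643e+01] 1125
```

View pics/cs21.png

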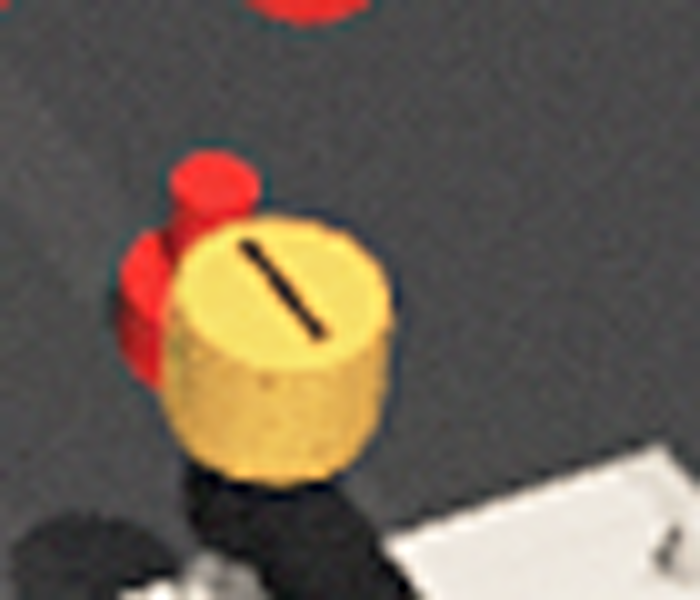

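View pics/ct21.png

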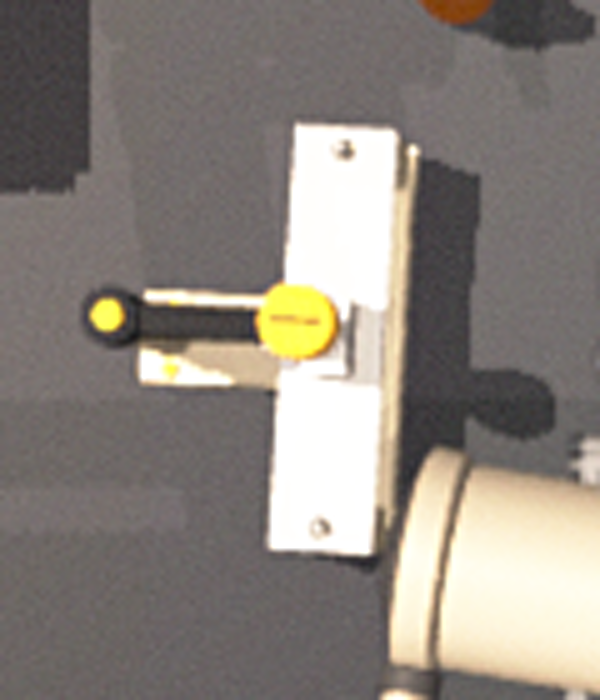

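Run:
```python
from h import *
for f,x in(('s19',573.6),('s21',578.2)):
    p=cv2.imread(f"pics/{f}.png"); v,u=np.mgrid[:420,:560]; W=atz('scene',u,v,216.5); r=np.hypot(W[...,0]-x,W[...,1]-183)
    g=p.max(2).astype(float); k=(r<15); w=np.clip(200-g,0,None)*k; q=W[...,:2]; mu=(q*w[...,None]).sum((0,1))/w.sum(); d=(q-mu)
    C=np.einsum('ij,ijk,ijl->kl',w,d,d)/w.sum(); e,V=np.linalg.eigh(C); print(f,mu.round(1),np.degrees(np.arctan2(V[1,1],V[0,1])).round(1),e.round(1))
```

```text
s19 [573.8 183.2] 84.8 [ 0.7 73.9]
s21 [578.4 182.9] 86.5 [ 0.7 78.6]
```

```bash
python3 -c "
from h import *
crop('s21',200,420,140,360,3,'fin1')
a=cv2.imread('pics/t0.png') if 0 else cv2.imread('pics/top0.png'); b=cv2.imread('pics/t21.png')
for nm,(u,v) in dict(cup=(270,202),fly=(417,240),r1=(303,213),r2=(262,232)).items():
    A=a[v-14:v+14,u-14:u+14].astype(int);B=b[v-14:v+14,u-14:u+14].astype(int); print(nm,abs(A-B).mean())
cv2.imwrite('pics/fin2.png',b)"
```

```text
cup 6.215561224489796
fly 5.156462585034014
r1 5.587585034013605
r2 88.8813775510204
```

View pics/fin1.png

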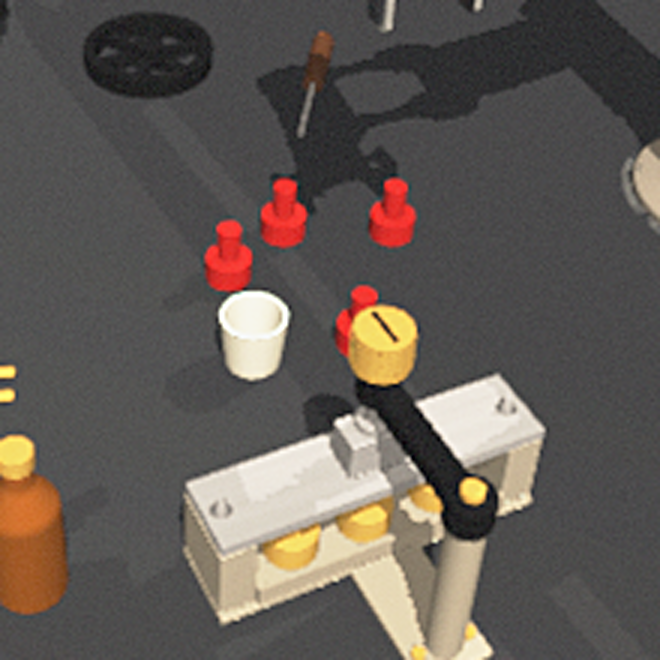

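View pics/fin2.png

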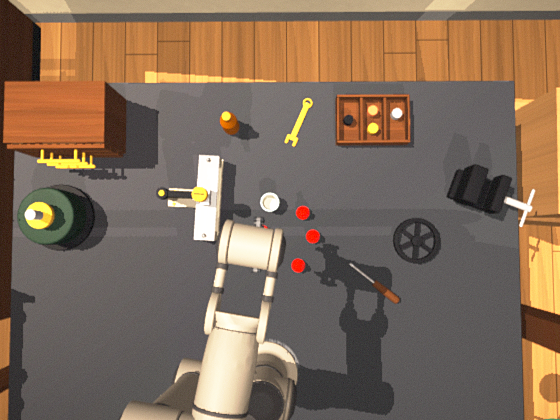

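```bash
python3 -c "
from plant import ctrl
print(ctrl.job_done())"
```

```text
the job is handed in; nothing more can be done
None
```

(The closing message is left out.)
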